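Dry the oiled blocks behind the top half of a split door

TASK

Put every wooden block that lies on the bench (the thin sticks and scraps are not meant) to dry in the plywood cupboard: swing only the top half of its split door wide open, leaving the bottom half shut and bolted as work is curing behind it, turn the clamp knob on the ledge to free the sliding rack, pull the rack right out and lay all the blocks flat on it, side by side. Then slide the rack fully home, turn the knob back to lock it and close the top half of the door; do not shift the tape measure or the screwdriver.

Things in the scene. Friction and masses are not known exactly. Their poses are not given: they have to be found in the camera images.
- cupboard: Plywood drying cupboard fixed on the bench, 310 wide, 235 deep, 190 high. Origin under the middle of its front plane; x into it, y to its left, z up. Its front is a split door of two leaves hinged on the right, faces up to 23 before the front plane: bottom leaf 10 to 87 above the bench, top leaf 91 to 188. The roof starts 85 behind the front plane; before it the cupboard is open from above.
- top_handle (a point): Grip point of the top leaf's handle: an upright round steel bar 12 thick, from 106 to 186 above the bench, its axis 36 in front of the leaf's panel and 195 from the hinge line; this point is at 165. Taken from above.
- top_hinge (a point): Point on the top leaf's upright hinge line, at the right end of the cupboard's front plane, 140 above the bench. With the leaf shut the handle lies 195 towards the cupboard's +y and 54 towards its -x from here.
- top_door (a joint): Top leaf's angle: 0 shut; grows as its left edge swings towards the robot and on to the right (anticlockwise from above) to 1.85. Stays where left; about 1 N at the handle. Wide open means past a right angle (1.4 is the least). Shut means below 0.06. Starts shut or a little ajar.
- low_door (a joint): Angle of the bottom leaf; 0 shut. Must stay 0: it is held by the bolt.
- bolt (a joint): Slide of the barrel bolt on the bottom leaf; 0 is shot (bolted). Must stay there.
- knob_grip (a point): Centre of the grip of the clamp knob, on its upright axis, 178 above the bench: a black bar grip 48 long, 13 thick, 30 high (top at 191) on a round steel foot 38 across, on a ledge (its top at 150) in the cupboard's front left corner, 59 before the roof's edge. The point's own y axis runs along the bar.
- clamp_knob (a joint): Clamp knob's angle: 0 locked (bar across the rack's travel); grows clockwise seen from above to its stop at 1.5, free (bar in line with the travel). From about 1.2 the rack is free; below that a finger under it holds it home. Needs 0.06 N m. Turn it back only when the rack is home, or its finger keeps the rack out. Locked means below 0.15.
- rack_pull (a point): Grip point of the rack's upright pull at the middle of its front edge: an aluminium tab 14 along the travel, 16 across, its top 14 above this point; 171 above the bench. With the rack home it stands 18 behind the front plane, 67 before the roof's edge.
- rack_floor (a point): Centre of the rack's inner floor, on its surface, 113 above the bench: slatted floor 184 along x by 236 along y inside a rim 8 high. x points into the cupboard like the cupboard's x, y to the left. With the rack fully out the whole floor lies clear of the roof, from above.
- rack (a joint): How far the rack is pulled out (m): 0 home, 0.145 fully out towards the robot (along the cupboard's -x). Friction about 1.5 N, stays where it is left. Out means at least 0.125, home below 0.006. Its floor clears the bottom leaf.
- block_a_mid (a point): Centre (half-way up) of an oiled offcut block 130 x 45 x 40 high; its x axis runs along its length, y across, z up. Two or three of the four blocks are present.
- block_b_mid (a point): Centre (half-way up) of a second block like the first, 130 x 45 x 40 high; its x axis runs along its length, y across, z up. May be absent.
- block_c_mid (a point): Centre (half-way up) of a longer block 160 x 50 x 30 high; its x axis runs along its length, y across, z up. May be absent.
- block_d_mid (a point): Centre (half-way up) of a flat, darker block 130 x 40 x 20 high; its x axis runs along its length, y across, z up. May be absent.
- tape_measure_l: Tape measure, 80 x 31 x 66 high, standing on the bench right of the cupboard's front; leave alone.
- screwdriver_l: Screwdriver 220 long, 31 high, lying on the bench before the cupboard; leave alone.
Not all that is in view belongs to the job. Leave any turquoise look-alike of the part that bears block_b_mid alone.

How it is judged (in metres and radians):
On the way, in this order (a step that is already met when the one before it is completed fails the run):
1. the top half of the door is swung wide open (value of joint top_door above 1.35 rad), for 0.2 s.
2. the rack is freed and pulled right out past the open top half (value of joint rack above 0.12 m and value of joint top_door above 1.3 rad), for 0.2 s.
3. all the blocks lie flat on the pulled-out rack (x of block_a_mid in the frame of rack_floor between -0.085 and 0.085 m and y of block_a_mid in the frame of rack_floor between -0.11 and 0.11 m and z of block_a_mid in the frame of rack_floor between 0.012 and 0.028 m and angle between each of block_a_mid, block_b_mid, block_c_mid, block_d_mid's own z axis and vertical below 0.12 rad and x of block_b_mid in the frame of rack_floor between -0.085 and 0.085 m and y of block_b_mid in the frame of rack_floor between -0.11 and 0.11 m and z of block_b_mid in the frame of rack_floor between 0.012 and 0.028 m and x of block_c_mid in the frame of rack_floor between -0.085 and 0.085 m and y of block_c_mid in the frame of rack_floor between -0.11 and 0.11 m and z of block_c_mid in the frame of rack_floor between 0.007 and 0.023 m and x of block_d_mid in the frame of rack_floor between -0.085 and 0.085 m and y of block_d_mid in the frame of rack_floor between -0.11 and 0.11 m and z of block_d_mid in the frame of rack_floor between 0.002 and 0.018 m and linear speed of each of block_a, block_b, block_c, block_d below 0.02 m/s and value of joint rack above 0.11 m), for 0.3 s.
4. the rack with all the blocks is slid fully home (x of block_a_mid in the frame of rack_floor between -0.085 and 0.085 m and y of block_a_mid in the frame of rack_floor between -0.11 and 0.11 m and z of block_a_mid in the frame of rack_floor between 0.012 and 0.028 m and angle between each of block_a_mid, block_b_mid, block_c_mid, block_d_mid's own z axis and vertical below 0.12 rad and x of block_b_mid in the frame of rack_floor between -0.085 and 0.085 m and y of block_b_mid in the frame of rack_floor between -0.11 and 0.11 m and z of block_b_mid in the frame of rack_floor between 0.012 and 0.028 m and x of block_c_mid in the frame of rack_floor between -0.085 and 0.085 m and y of block_c_mid in the frame of rack_floor between -0.11 and 0.11 m and z of block_c_mid in the frame of rack_floor between 0.007 and 0.023 m and x of block_d_mid in the frame of rack_floor between -0.085 and 0.085 m and y of block_d_mid in the frame of rack_floor between -0.11 and 0.11 m and z of block_d_mid in the frame of rack_floor between 0.002 and 0.018 m and value of joint rack below 0.006 m), for 0.2 s.
At the end, for the whole second after the job is handed in: All present blocks lie flat (0.12 rad), unstacked and at rest in the rack; rack home (6 mm), knob locked (0.15 rad), top leaf shut (0.06 rad), bottom leaf shut with its bolt shot; tape measure and screwdriver moved less than 30 mm (all of step 4 and linear speed of each of block_a, block_b, block_c, block_d below 0.02 m/s and value of joint clamp_knob below 0.15 rad and value of joint top_door below 0.06 rad and value of joint low_door below 0.03 rad and value of joint bolt below 0.006 m and distance of each of tape_measure_l, screwdriver_l from where it was at the start of the episode below 0.03 m); the robot touches nothing.
It fails at once if the bottom leaf is unbolted or opened (value of joint bolt above 0.01 m or value of joint low_door above 0.06 rad).
It fails at once if the tape measure or the screwdriver is shifted by more than 30 mm (distance of any of tape_measure_l, screwdriver_l from where it was at the start of the episode above 0.03 m).
Of block_a, block_b, block_c, block_d only 2 to 3 are there at a start; the rules pass over those that are not, and their reading is None.
At some moment in a run one of block_a, block_b, block_c, block_d may be knocked a few centimetres aside while the robot is not near it.
Once in a run the grip may slacken for a moment while it holds something.
It also fails if it takes over 210 s, if anything falls off the work surface, if the arm or the gripper's body presses on something with over 40 N, if the wrist force passes 120 N, or if a joint passes its speed limit or range.

ROBOT

A 7-joint arm with a two-finger parallel gripper is mounted at the origin on a cart in front of the work surface, level with it; the furniture and walls round the work are solid. World frame = base frame: x ahead of the robot, y to its left, z up, the work surface at z = 0. Lengths are in mm, angles in rad, forces in N, time in s.
With the tool pointing down it reaches from about 400 to 850 mm from the base axis. Payload 10.4 kg.
Tool frame: the origin (TCP) lies between the finger pads; the fingertips stand 22 mm ahead of it and the grasp point (between the pads) lies 3 mm ahead of it; z points along the fingers, y is the direction in which the jaws open and shut (so a half turn about z gives the same grasp; the last joint's range is limited). The gripper opens to 87 mm and grips with 3 to 60 N. Pads are 19 mm wide; open, the fingers measure 117 mm over their backs; the gripper's body (75 mm by 190 mm) begins 51 mm behind the grasp point.
Start: joints at [-1.332, 0.332, -0.065, 1.46, 0.022, 1.35, -0.088], TCP at [161.748, 603.728, 244.576] pointing down, gripper open.
Joint ranges: [-2.6, 2.6], [-0.5, 2.12], [-1.47, 1.34], [0.16, 2.42], [-1.27, 4.41], [0.06, 2.06], [-2.6, 2.6]. Speed limits (rad/s): [2.22, 2.22, 2.79, 2.79, 3.14, 3.14, 3.14].

INTERFACE

Orientations are given as [roll, pitch, yaw] about the fixed x, y, z axes, in that order (R = Rz(yaw) Ry(pitch) Rx(roll)).
In Python, from rig import observe, camera, get_calibration, close_job gives the robot as it stands.
- The arm moves only by the tool carry_out, never from a script. Its argument "plan" is one flat list of numbers, 7 for each row, row after row: the turn, a rotation vector about the tool's x, y, z in rad, then the shift along the tool's x, y, z in mm, then the finger opening in mm, from 0 to 87. A call has 1 to 5 rows; each row shifts and turns the commanded pose from where the row before left it, along the tool's axes as they then stand; what a row does not reach is not made up. A row lasts 1/10 s, in which the tool goes at most 50 mm and 8.59 degrees, less where a joint would pass 70% of its speed; a pose out of reach is approached as far as the arm can. A call is refused whole if a number of a shift passes 50 or a number of a turn 0.15, either way. A call with a gripper value outside its range is refused whole. The fingers move at their own pace and stop on an object; "grip_force" is the grip in N (left out, the last holds). Time passes only in rows, so rows that do not move let the fingers close. It gives the time, the measured TCP pose, the force and the opening at its end, in the units of the state.
- observe(): the state, without advancing time (a new reading comes with each control period).
- camera(name): name is "scene" or "top" or "wrist"; returns the picture (420x560x3 uint8, red, green, blue); there is no depth.
- get_calibration(name): a dict with "camera_matrix" (3x3 intrinsics, pixels), "extrinsics" (4x4, takes a point from camera to world coordinates). Camera axes: x right, y up, looking along -z (the intrinsics and any distortion apply to the point x, -y, -z); pixel columns grow to the right and rows downward; lengths in mm; the calibration is good to about 2 mm. A picture is of the moment at which its call begins: read the wrist's pose just before it. get_calibration takes no time and is no camera call; for the wrist camera it gives the pose at the moment of the call.
- close_job(): hands the job in, once; it reports no verdict.
The state is a dict: "t": time; "q": joint angles; "joint_velocities": joint speeds; "joint_efforts": joint torques, N m; "tcp_pos": TCP position; "ee_rot": TCP orientation; "force": force on the tool from outside, world axes, zero at the start; "torque": the same for the moment, N m; "opening": opening from 0.0 (shut) to 1.0 (fully open).
Only numpy, scipy, OpenCV 4.12 (cv2) and the standard library are available. Lean on these libraries where they do the work, as an engineer would, in place of code of your own. Each camera call takes 0.05 s, during which the arm holds its last target. There are 200 camera calls.

## Working session

There is one attempt and no reset: what is moved stays moved. The work goes in short steps, Python scripts to look and compute and a tool call to move; the robot and the scene stay as the last step left them, time stands still between calls to the robot, and variables do not carry over. Pictures are saved under pics/ and viewed, about 12 in all and at most 16, crops included, and the job is handed in when it is done.

Besides the shell and the picture viewer there is one more tool, called after "Emit:" in YAML: its name, and indented under it one key for each argument. carry_out: Moves the arm, as the interface text tells. Its arguments: {"type":"object","properties":{"plan":{"type":"array","items":{"type":"number"}},"grip_force":{"type":"number"}},"required":["plan"]}

```bash
mkdir -p pics; ls; cat > h.py <<'E'
import numpy as np, cv2
from rig import observe, camera, get_calibration
from scipy.spatial.transform import Rotation as Ro
def cal(n):
    c=get_calibration(n); return np.array(c["camera_matrix"]),np.array(c["extrinsics"]),c
def ray(n,uv,c=None):
    K,E,_=c or cal(n); u,v=uv
    d=np.linalg.inv(K)@[u,v,1]; d=np.array([d[0],-d[1],-d[2]])
    return E[:3,3],E[:3,:3]@d
def onz(n,uv,z,c=None):
    o,d=ray(n,uv,c); return o+d*(z-o[2])/d[2]
def proj(n,P,c=None):
    K,E,_=c or cal(n); p=np.linalg.inv(E)@np.append(P,1); q=K@[p[0],-p[1],-p[2]]; return q[:2]/q[2]
def snap(n,f):
    im=camera(n); cv2.imwrite(f,im[:,:,::-1]); return im
E
python3 - <<'E'
from h import *
np.set_printoptions(precision=2,suppress=True)
print(observe())
for n in("scene","top"):
    c=get_calibration(n);print(n,{k:np.array(v) if k in("camera_matrix","extrinsics") else v for k,v in c.items()})
    snap(n,f"pics/{n}0.png")
E
```

```text
pics
{'t': 0.0, 'q': array([-1.33,  0.33, -0.06,  1.46,  0.02,  1.35, -0.09]), 'joint_velocities': array([-0., -0.,  0.,  0.,  0., -0.,  0.]), 'joint_efforts': array([  0.  , -62.33,   0.02, -38.99,  -0.06,   0.04,   0.  ]), 'tcp_pos': array([161.66, 603.36, 243.76]), 'ee_rot': array([-3.14,  0.  ,  2.88]), 'force': array([ 0.06, -0.16,  0.11]), 'torque': array([0.09, 0.01, 0.06]), 'opening': 0.99973237776406}
scene {'camera_matrix': array([[540.65,   0.  , 285.14],
       [  0.  , 540.65, 216.19],
       [  0.  ,   0.  ,   1.  ]]), 'extrinsics': array([[   0.5 ,    0.7 ,   -0.51, -260.92],
       [  -0.87,    0.4 ,   -0.3 , -462.22],
       [  -0.  ,    0.59,    0.81, 1385.69],
       [   0.  ,    0.  ,    0.  ,    1.  ]])}
top {'camera_matrix': array([[416.42,   0.  , 279.63],
       [  0.  , 416.42, 206.39],
       [  0.  ,   0.  ,   1.  ]]), 'extrinsics': array([[  -0.33,    0.89,   -0.32,  132.18],
       [  -0.94,   -0.31,    0.11,  125.58],
       [  -0.  ,    0.34,    0.94, 1343.86],
       [   0.  ,    0.  ,    0.  ,    1.  ]])}
```

View pics/top0.png

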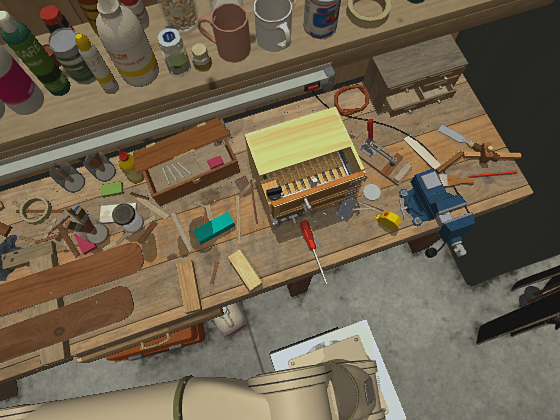

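View pics/scene0.png

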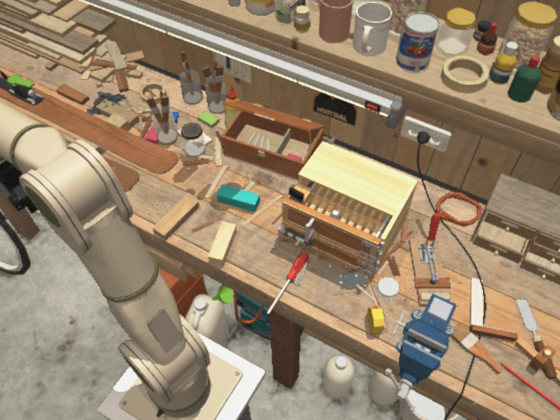

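```bash
python3 - <<'E'
from h import *
t=cv2.imread("pics/top0.png");s=cv2.imread("pics/scene0.png")
cv2.imwrite("pics/c1.png",cv2.resize(t[100:300,160:425],None,fx=3,fy=3,interpolation=cv2.INTER_CUBIC)[:600,:795])
cv2.imwrite("pics/c2.png",cv2.resize(s[140:340,150:415],None,fx=3,fy=3,interpolation=cv2.INTER_CUBIC))
E
```

```text
(no output)
```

View pics/c1.png

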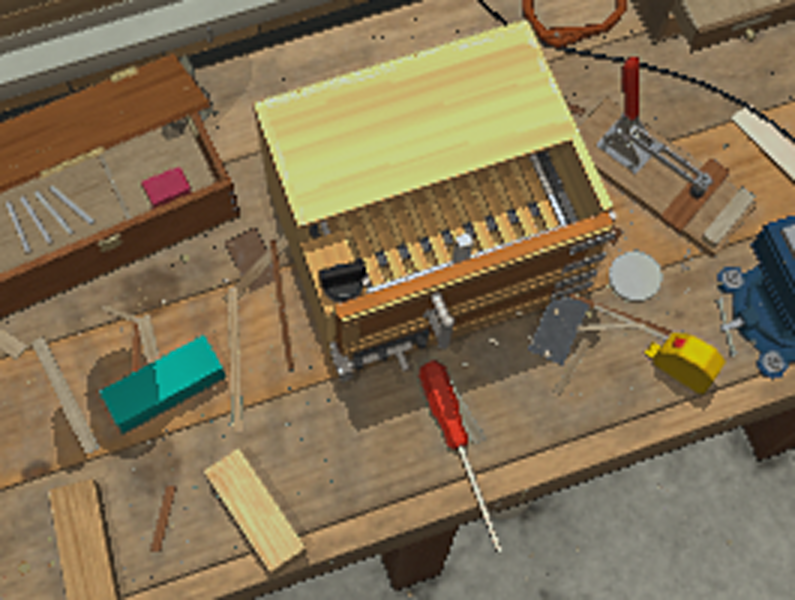

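View pics/c2.png

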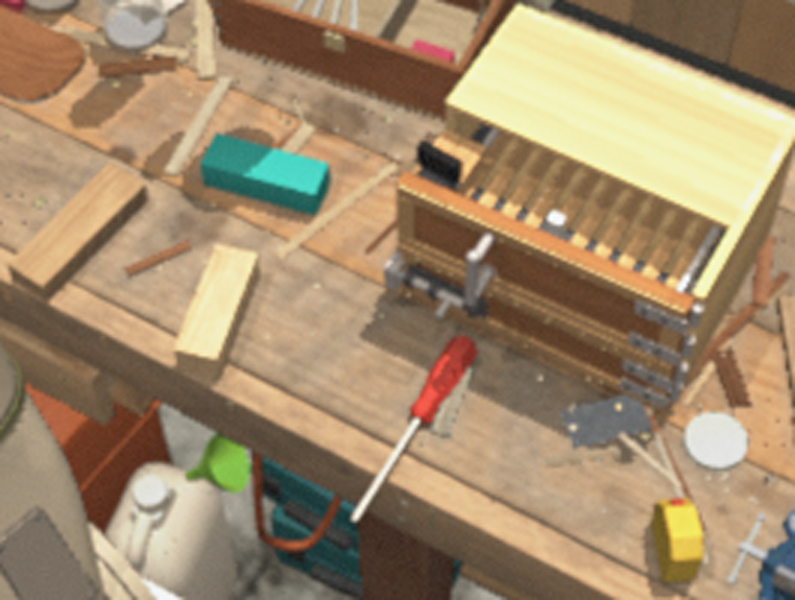

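```bash
python3 - <<'E'
from h import *
np.set_printoptions(precision=1,suppress=True)
T=lambda u,v:(u/3+160-.33,v/3+100-.33)
S=lambda u,v:(u/3+150-.33,v/3+140-.33)
for nm,t,s,z in[("rBL",(257,103),(523,7),190),("rBR",(530,23),(795,108),190),("rFL",(300,225),(447,103),190),("rFR",(577,145),(730,225),190),
 ("doorL",(340,312),(400,180),188),("doorR",(612,222),(692,305),188),
 ("knob",(343,272),(440,155),191),("pull",(463,240),(556,216),185),("handle",(437,303),(487,240),186),
 ("yel1",(240,450),(257,253),40),("yel2",(205,468),(217,247),40),("yel3",(303,548),(213,362),40),("yel4",(268,572),(177,350),40),
 ("br1",(97,480),(147,180),30),("br2",(50,490),(107,167),30)]:
    print(nm,onz("top",T(*t),z),onz("scene",S(*s),z))
print("br c2",onz("scene",S(10,268),30),onz("scene",S(45,290),30))
# colour masks
t=cv2.imread("pics/top0.png");
h=cv2.cvtColor(t,cv2.COLOR_BGR2HSV)
for p in[(244,270),(187,285),(215,228)]:print(h[p[1],p[0]])
E
```

```text
rBL [787.   13.7 190. ] [788.8  14.1 190. ]
rBR [ 781.4 -291.8  190. ] [ 800.5 -274.9  190. ]
rFL [639.7  15.6 190. ] [639.4  18.7 190. ]
rFR [ 629.5 -282.5  190. ] [ 640.5 -276.4  190. ]
doorL [538.7   8.  188. ] [536.8  11.6 188. ]
doorR [ 538.2 -282.7  188. ] [ 544.5 -281.9  188. ]
knob [576.6  -8.4 191. ] [579.3  -7.3 191. ]
pull [ 571.3 -134.5  185. ] [ 574.1 -132.8  185. ]
handle [516.2 -85.7 186. ] [517.9 -91.  186. ]
yel1 [478.  145.2  40. ] [482.1 149.   40. ]
yel2 [471.8 186.3  40. ] [468.  188.4  40. ]
yel3 [356.5 115.   40. ] [352.5 115.2  40. ]
yel4 [345.1 157.   40. ] [346.3 153.3  40. ]
br1 [500.4 299.5  30. ] [508.8 306.2  30. ]
br2 [506.7 349.7  30. ] [501.9 353.3  30. ]
br c2 [346.7 361.3  30. ] [342.9 313.8  30. ]
[ 26  88 201]
[ 17 122 175]
[ 87 240 168]
```

```bash
python3 - <<'E'
from h import *
t=cv2.imread("pics/top0.png");s=cv2.imread("pics/scene0.png")
P=[(501,-94,186),(501,-94,106),(555,-289,188),(578,-8,191),(573,-134,185)]
def z(n,im,x,y):
    c=cv2.resize(im[y:y+50,x:x+66],None,fx=6,fy=6,interpolation=cv2.INTER_CUBIC)
    for p in P:
        q=(proj(n,p)-[x,y]+.5)*6; cv2.circle(c,tuple(int(v) for v in q),3,(0,0,255),-1)
    return c[:,:396]
a=np.hstack([z("top",t,260,180),z("scene",s,276,200)])
src=np.float32([proj("top",(x,y,10)) for x,y in[(860,700),(860,-500),(330,700),(330,-500)]])
M=cv2.getPerspectiveTransform(src,np.float32([[0,0],[791,0],[0,299],[791,299]]))
w=cv2.warpPerspective(t,M,(792,300),flags=cv2.INTER_CUBIC)
cv2.imwrite("pics/c3.png",np.vstack([a,w]))
E
```

```text
(no output)
```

View pics/c3.png

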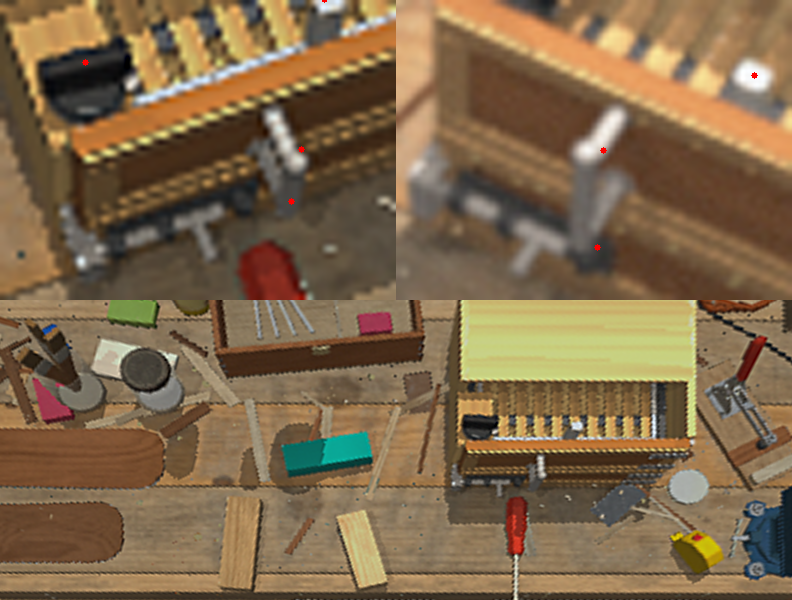

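```bash
cat >> h.py <<'E'
def plan(goal,yaw,n=None,start=None,op=87):
    """rows for a straight move to TCP goal with tool straight down at yaw; start=(pos,yaw)"""
    if start is None:
        s=observe(); p=np.array(s["tcp_pos"]); y0=Ro.from_euler("xyz",s["ee_rot"]).as_matrix(); y0=np.arctan2(y0[1,0],y0[0,0])
    else: p,y0=np.array(start[0],float),start[1]
    dy=(yaw-y0+np.pi)%(2*np.pi)-np.pi; D=np.array(goal,float)-p
    n=n or int(max(np.ceil(np.linalg.norm(D)/45),np.ceil(abs(dy)/.148),1))
    y=y0
    for i in range(n):
        c,s=np.cos(y),np.sin(y); d=D/n
        print([0,0,round(-dy/n,3),round(d[0]*c+d[1]*s,1),round(d[0]*s-d[1]*c,1),round(-d[2],1),op],end=',\n' if i%5==4 else ', ')
        y+=dy/n
    print()
E
python3 - <<'E'
from h import *
np.set_printoptions(precision=1,suppress=True)
a=onz("top",(308.7,205.8),186);b=onz("scene",(307.8,224.5),186);print(a,b)
print("start->handle above");plan((502,-92,250),0)
E
```

```text
[497.8 -89.4 186. ] [498.  -88.7 186. ]
start->handle above
[0, 0, np.float64(0.144), np.float64(-25.4), np.float64(-29.2), np.float64(-0.3), 87], [0, 0, np.float64(0.144), np.float64(-29.4), np.float64(-25.2), np.float64(-0.3), 87], [0, 0, np.float64(0.144), np.float64(-32.7), np.float64(-20.8), np.float64(-0.3), 87], [0, 0, np.float64(0.144), np.float64(-35.3), np.float64(-15.9), np.float64(-0.3), 87], [0, 0, np.float64(0.144), np.float64(-37.2), np.float64(-10.6), np.float64(-0.3), 87],
[0, 0, np.float64(0.144), np.float64(-38.4), np.float64(-5.2), np.float64(-0.3), 87], [0, 0, np.float64(0.144), np.float64(-38.7), np.float64(0.4), np.float64(-0.3), 87], [0, 0, np.float64(0.144), np.float64(-38.3), np.float64(5.9), np.float64(-0.3), 87], [0, 0, np.float64(0.144), np.float64(-37.0), np.float64(11.4), np.float64(-0.3), 87], [0, 0, np.float64(0.144), np.float64(-35.0), np.float64(16.6), np.float64(-0.3), 87],
[0, 0, np.float64(0.144), np.float64(-32.3), np.float64(21.4), np.float64(-0.3), 87], [0, 0, np.float64(0.144), np.float64(-28.8), np.float64(25.8), np.float64(-0.3), 87], [0, 0, np.float64(0.144), np.float64(-24.8), np.float64(29.7), np.float64(-0.3), 87], [0, 0, np.float64(0.144), np.float64(-20.3), np.float64(32.9), np.float64(-0.3), 87], [0, 0, np.float64(0.144), np.float64(-15.4), np.float64(35.5), np.float64(-0.3), 87],
[0, 0, np.float64(0.144), np.float64(-10.1), np.float64(37.4), np.float64(-0.3), 87], [0, 0, np.float64(0.144), np.float64(-4.7), np.float64(38.4), np.float64(-0.3), 87], [0, 0, np.float64(0.144), np.float64(0.9), np.float64(38.7), np.float64(-0.3), 87], [0, 0, np.float64(0.144), np.float64(6.4), np.float64(38.2), np.float64(-0.3), 87], [0, 0, np.float64(0.144), np.float64(11.9), np.float64(36.9), np.float64(-0.3), 87],
```

Emit:
carry_out:
  plan: [0,0,0.144,-25.4,-29.2,0,87,0,0,0.144,-29.4,-25.2,0,87,0,0,0.144,-32.7,-20.8,0,87,0,0,0.144,-35.3,-15.9,0,87,0,0,0.144,-37.2,-10.6,0,87]

```text
t: 0.6
tcp_pos: [247.2, 428.2, 244.2]
ee_rot: [-3.141, 0.0, 2.154]
force: [0.6, 0.2, -0.1]
opening: 0.997
```

Emit:
carry_out:
  plan: [0,0,0.144,-38.4,-5.2,0,87,0,0,0.144,-38.7,0.4,0,87,0,0,0.144,-38.3,5.9,0,87,0,0,0.144,-37,11.4,0,87,0,0,0.144,-35,16.6,0,87]

```text
t: 1.1
tcp_pos: [332.2, 254.3, 244.4]
ee_rot: [-3.141, -0.0, 1.434]
force: [0.1, 0.4, 0.0]
opening: 0.998
```

Emit:
carry_out:
  plan: [0,0,0.144,-32.3,21.4,0,87,0,0,0.144,-28.8,25.8,0,87,0,0,0.144,-24.8,29.7,0,87,0,0,0.144,-20.3,32.9,0,87,0,0,0.144,-15.4,35.5,0,87]

```text
t: 1.6
tcp_pos: [417.2, 80.5, 244.5]
ee_rot: [-3.141, -0.0, 0.714]
force: [0.5, -0.1, 0.4]
opening: 0.999
```

Emit:
carry_out:
  plan: [0,0,0.144,-10.1,37.4,0,87,0,0,0.144,-4.7,38.4,0,87,0,0,0.144,0.9,38.7,0,87,0,0,0.144,6.4,38.2,0,87,0,0,0.144,11.9,36.9,0,87]

```text
t: 2.1
tcp_pos: [502.3, -93.3, 244.4]
ee_rot: [-3.141, -0.0, -0.006]
force: [0.9, 0.8, -0.5]
opening: 1.001
```

```bash
sed -i 's/print(\[0,0,round/print([0,0,*map(float,(round/; s/round(-d\[2\],1),op\]/round(-d[2],1))),op]/' h.py; python3 - <<'E'
from h import *
np.set_printoptions(precision=2,suppress=True)
s=observe();print(s);plan((498,-89,164),0)
im=snap("wrist","pics/w1.png"); print(proj("wrist",(498,-89,186)),proj("wrist",(573,-134,185)),proj("wrist",(578,-8,191)))
E
```

```text
{'t': 2.1, 'q': array([-0.56,  0.07,  0.7 ,  1.79, -0.05,  1.3 , -1.43]), 'joint_velocities': array([ 0.45,  0.66,  0.5 , -0.5 , -0.44,  0.  , -0.37]), 'joint_efforts': array([ -2.72, -39.25,   0.77, -35.96,   1.21,   0.05,   0.75]), 'tcp_pos': array([502.31, -93.32, 244.44]), 'ee_rot': array([-3.14, -0.  , -0.01]), 'force': array([ 0.9 ,  0.8 , -0.52]), 'torque': array([ 0.02,  0.11, -0.05]), 'opening': 1.001110951045405}
[0, 0, -0.003, -2.2, -2.1, 40.2, 87], [0, 0, -0.003, -2.2, -2.2, 40.2, 87], 
[266.72 247.51] [339.69 123.37] [117.82 118.94]
```

View pics/w1.png

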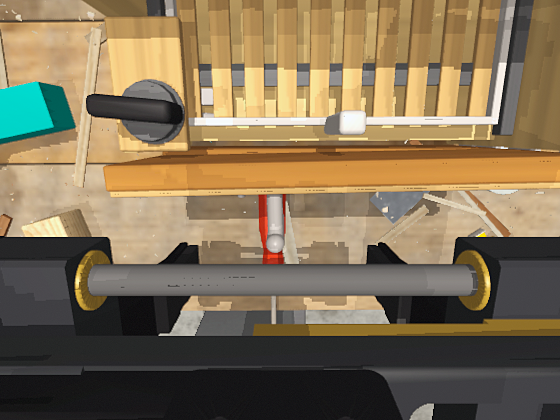

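```bash
python3 - <<'E'
from h import *
np.set_printoptions(precision=1,suppress=True)
c=cal("wrist"); im=snap("wrist","pics/w2.png"); g=im.min(2).astype(int)
m=((g>200)&(im.max(2)-g<25)).astype(np.uint8)
n,l,st,ce=cv2.connectedComponentsWithStats(m)
for i in range(1,n):
    if st[i,4]>60: print("white",st[i],ce[i],onz("wrist",ce[i],185,c))
d=(im.max(2)<60).astype(np.uint8); d[200:]=0
n,l,st,ce=cv2.connectedComponentsWithStats(d)
for i in range(1,n):
    if st[i,4]>300:
        r=cv2.minAreaRect(np.argwhere(l==i)[:,::-1].astype(np.float32)); print("dark",st[i],r,onz("wrist",ce[i],191,c))
print(observe()["tcp_pos"],proj("wrist",(498,-89,186),c)); 
w=im[215:265,240:310]
mm=((w.max(2).astype(int)-w.min(2)<20)&(w.min(2)>110)); yy,xx=np.nonzero(mm); print(xx.mean()+240,np.percentile(yy,[50,90,100])+215)
E
```

```text
white [ 354   62  141   63 1302] [439.9 110.9] [ 578.7 -191.8  185. ]
white [192  92  12  16 171] [197.5  99.5] [588.  -52.2 185. ]
white [328 112  25  22 508] [340.2 123. ] [ 573.2 -134.3  185. ]
white [185 118 132  11 923] [248.6 123.2] [574.3 -80.9 185. ]
white [486 188  26   5  67] [498.  189.7] [ 531.7 -231.6  185. ]
dark [483   0  25 133 556] ((495.0096130371094, 66.00132751464844), (7.4789018630981445, 134.03746032714844), 7.815293788909912) [ 601.2 -217.7  191. ]
dark [  74   95  100   51 1647] ((123.89227294921875, 121.45303344726562), (49.352745056152344, 98.44269561767578), 86.98721313476562) [580.  -11.6 191. ]
[502.6 -96.9 244.4] [266.7 247.5]
266.0251256281407 [234. 249. 260.]
```

```bash
python3 - <<'E'
from h import *
plan((498,-89,168),0)
E
```

```text
[0, 0, -0.006, -2.3, -3.9, 38.2, 87], [0, 0, -0.006, -2.3, -3.9, 38.2, 87],
```

Emit:
carry_out:
  plan: [0,0,-0.006,-2.3,-3.9,38,60,0,0,-0.006,-2.3,-3.9,38,60,0,0,0,0,0,0,0,0,0,0,0,0,0,0,0,0,0,0,0,0,0]
  grip_force: 20

```text
t: 2.7
tcp_pos: [498.5, -84.2, 170.4]
ee_rot: [-3.141, -0.002, 0.012]
force: [-0.2, -0.6, 0.2]
opening: 0.631
```

Emit:
carry_out:
  plan: [0,0,0,0,0,0,0,0,0,0,0,0,0,0,0,0,0,0,0,0,0]

```text
t: 3.0
tcp_pos: [497.8, -84.1, 169.2]
ee_rot: [-3.141, -0.001, 0.012]
force: [-0.4, 0.9, 0.4]
opening: 0.353
```

Emit:
carry_out:
  plan: [0,0,0,0,4,0,0,0,0,0,0,0,0,0,0,0,0,0,0,0,0,0,0,0,0,0,0,0,0,0,0,0,0,0,0]

```text
t: 3.5
tcp_pos: [497.5, -88.4, 168.6]
ee_rot: [3.141, -0.0, 0.011]
force: [-0.3, -2.6, 1.7]
opening: 0.131
```

```bash
python3 - <<'E'
from h import *
s=observe();print(s["tcp_pos"],s["opening"]*87,s["force"],s["q"])
E
```

```text
[497.46546372 -88.39532736 168.56081215] 11.425423413199836 [-0.33114009 -2.56756474  1.67563545] [-0.55059437  0.13551156  0.69108351  1.90233164 -0.09470812  1.13614965
 -1.38340144]
```

Emit:
carry_out:
  plan: [0,0,-0.06,-11.5,3.8,0,0,0,0,-0.06,-11.5,3.8,0,0,0,0,-0.06,-11.5,3.8,0,0,0,0,-0.06,-11.5,3.8,0,0,0,0,-0.06,-11.5,3.8,0,0]

```text
t: 4.0
tcp_pos: [442.9, -114.1, 168.6]
ee_rot: [-3.141, -0.001, 0.315]
force: [0.9, 0.1, 1.3]
opening: 0.126
```

Emit:
carry_out:
  plan: [0,0,-0.12,-22.8,8.2,0,0,0,0,-0.12,-22.8,8.2,0,0,0,0,-0.12,-22.8,8.2,0,0,0,0,-0.12,-22.8,8.2,0,0,0,0,-0.12,-22.8,8.2,0,0]

```text
t: 4.5
tcp_pos: [367.3, -207.3, 168.5]
ee_rot: [-3.139, -0.001, 0.917]
force: [-1.3, 1.3, 3.8]
opening: 0.133
```

```bash
python3 - <<'E'
from h import *
s=observe();print(s["tcp_pos"],s["opening"]*87,s["force"],s["q"])
E
```

```text
[ 367.2769462  -207.30198959  168.49618949] 11.55895548744727 [-1.32525672  1.25182212  3.81943854] [-0.46189944 -0.14714764  0.82813896  2.09608968  0.11652866  1.15035558
 -0.3405439 ]
```

Emit:
carry_out:
  plan: [0,0,-0.12,-22.8,8.2,0,0,0,0,-0.12,-22.8,8.2,0,0,0,0,-0.12,-22.8,8.2,0,0,0,0,-0.12,-22.8,8.2,0,0,0,0,-0.12,-22.8,8.2,0,0]

```text
t: 5.0
tcp_pos: [357.1, -324.3, 168.5]
ee_rot: [-3.139, -0.002, 1.497]
force: [-9.7, -0.6, 7.9]
opening: 0.128
```

Emit:
carry_out:
  plan: [0,0,-0.1,-19,6.7,0,0,0,0,-0.05,-9.6,3,0,0,0,0,0,0,0,0,0]

```text
t: 5.3
tcp_pos: [366.0, -354.6, 168.5]
ee_rot: [-3.138, 0.002, 1.643]
force: [-8.2, -3.6, 8.0]
opening: 0.122
```

```bash
python3 - <<'E'
from h import *
s=observe();print(s["tcp_pos"],s["opening"]*87,s["force"],s["q"])
E
```

```text
[ 366.03735485 -354.62875871  168.51530148] 10.634061617475759 [-8.23790122 -3.64271616  7.97060823] [-0.28643589  0.21924161  1.08826723  1.90177476 -0.20897459  1.14625938
  0.95107957]
```

Emit:
carry_out:
  plan: [0,0,0,0,0,0,60,0,0,0,0,0,0,60,0,0,0,0,0,0,60,0,0,0,0,0,0,60,0,0,0,0,0,-40,60]

```text
t: 5.8
tcp_pos: [366.4, -349.9, 205.6]
ee_rot: [-3.135, -0.004, 1.645]
force: [1.5, 0.5, 1.1]
opening: 0.5
```

Emit:
carry_out:
  plan: [0,0,0,0,0,-45,60,0,0,0,0,0,0,60,0,0,0,0,0,0,60]

```text
t: 6.1
tcp_pos: [368.4, -351.9, 254.1]
ee_rot: [3.139, -0.001, 1.645]
force: [0.4, 0.2, 0.2]
opening: 0.676
```

```bash
python3 - <<'E'
from h import *
s=observe();print(s["tcp_pos"],s["ee_rot"],s["opening"]*87,s["force"],s["q"])
plan((578,-9,255),1.571)
E
```

```text
[ 368.43943478 -351.91597595  254.08370854] [ 3.13936814e+00 -8.20200617e-04  1.64499921e+00] 58.828680118016024 [0.39134535 0.16877148 0.22571719] [-0.38832348  0.07990518  1.13475345  1.79161528 -0.07709433  1.31597461
  0.83880903]
[0, 0, 0.008, 36.3, 26.0, -0.1, 87], [0, 0, 0.008, 36.5, 25.7, -0.1, 87], [0, 0, 0.008, 36.7, 25.4, -0.1, 87], [0, 0, 0.008, 36.9, 25.1, -0.1, 87], [0, 0, 0.008, 37.1, 24.8, -0.1, 87],
[0, 0, 0.008, 37.3, 24.5, -0.1, 87], [0, 0, 0.008, 37.5, 24.2, -0.1, 87], [0, 0, 0.008, 37.7, 23.9, -0.1, 87], [0, 0, 0.008, 37.9, 23.6, -0.1, 87],
```

Emit:
carry_out:
  plan: [0,0,0.008,36.3,26,0,60,0,0,0.008,36.5,25.7,0,60,0,0,0.008,36.7,25.4,0,60,0,0,0.008,36.9,25.1,0,60,0,0,0.008,37.1,24.8,0,60]

```text
t: 6.6
tcp_pos: [484.2, -159.4, 252.4]
ee_rot: [-3.14, -0.002, 1.604]
force: [-0.0, -1.0, -0.3]
opening: 0.696
```

Emit:
carry_out:
  plan: [0,0,0.008,37.3,24.5,0,60,0,0,0.008,37.5,24.2,0,60,0,0,0.008,37.7,23.9,0,60,0,0,0.008,37.9,23.6,0,60,0,0,0,0,0,0,60]

```text
t: 7.1
tcp_pos: [578.4, -1.7, 250.9]
ee_rot: [-3.138, -0.001, 1.581]
force: [-0.1, 0.1, -1.0]
opening: 0.688
```

Emit:
carry_out:
  plan: [0,0,0,0,0,0,60]

```text
t: 7.2
tcp_pos: [576.7, -8.1, 251.8]
ee_rot: [-3.138, 0.001, 1.574]
force: [0.1, -1.7, 0.2]
opening: 0.688
```

```bash
python3 - <<'E'
from h import *
np.set_printoptions(precision=1,suppress=True)
s=observe();print(s["tcp_pos"],s["ee_rot"],s["opening"]*87,s["force"],s["q"])
c=cal("wrist");im=snap("wrist","pics/w3.png");print(proj("wrist",(578,-9,191),c))
snap("top","pics/top1.png")
plan((578,-9,186),1.571)
import pickle;pickle.dump(c,open("w3.pkl","wb"))
E
```

```text
[576.7  -8.1 251.8] [-3.1  0.   1.6] 59.86027237686507 [ 0.1 -1.7  0.2] [-0.8  0.3  0.8  1.6 -0.2  1.3  0.1]
[285.8 240.3]
[0, 0, -0.0, 0.7, 0.8, 33.4, 87], [0, 0, -0.0, 0.7, 0.8, 33.4, 87],
```

View pics/w3.png

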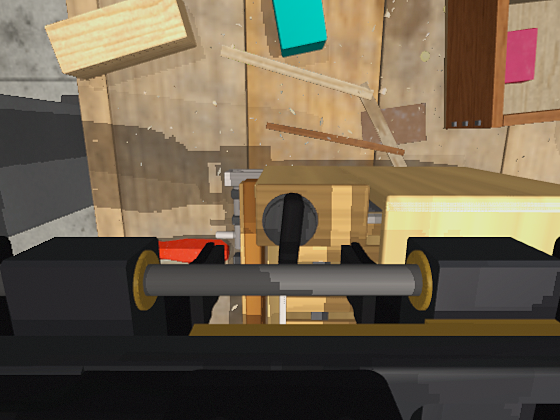

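```bash
python3 - <<'E'
from h import *
import pickle
np.set_printoptions(precision=1,suppress=True)
c=pickle.load(open("w3.pkl","rb"));im=cv2.imread("pics/w3.png")
print(proj("wrist",(578,15,191),c))
d=(im.max(2)<45)
for v in range(190,250,6):
    x=np.nonzero(d[v,265:320])[0]+265; print(v,x.min() if len(x) else None,x.max() if len(x) else None, onz("wrist",(x.mean(),v),191,c)[:2] if len(x) else'')
E
```

```text
[286.  203.4]
190 None None 
196 285 301 [582.3  19.7]
202 284 304 [583.   15.9]
208 283 311 [583.3  12.1]
214 282 314 [582.7   8.2]
220 282 302 [581.8   4.4]
226 281 301 [581.2   0.4]
232 280 301 [581.   -3.5]
238 280 300 [580.7  -7.5]
244 279 299 [580.1 -11.5]
```

Emit:
carry_out:
  plan: [0,0,0.08,4,2,33,60,0,0,0,0,0,33,60,0,0,0,0,0,0,60,0,0,0,0,0,0,0,0,0,0,0,0,0,0]
  grip_force: 25

```text
t: 7.8
tcp_pos: [579.7, -6.0, 189.5]
ee_rot: [3.14, -0.001, 1.491]
force: [0.3, 0.1, 0.4]
opening: 0.58
```

Emit:
carry_out:
  plan: [0,0,0,0,0,0,0,0,0,0,0,0,0,0,0,0,0,0,0,0,0,0,0,0,0,0,0,0,0,0,0,0,0,0,0]

```text
t: 8.3
tcp_pos: [581.6, -5.2, 188.1]
ee_rot: [3.135, -0.0, 1.492]
force: [16.4, -0.4, -17.0]
opening: 0.149
```

Emit:
carry_out:
  plan: [0,0,0,0,0,0,0,0,0,0,0,0,0,0,0,0,0,0,0,0,0]

```text
t: 8.6
tcp_pos: [581.6, -5.2, 188.0]
ee_rot: [3.136, -0.0, 1.492]
force: [15.4, -1.4, -9.6]
opening: 0.143
```

Emit:
carry_out:
  plan: [0,0,0.1,0,2,0,0,0,0,0.14,0,0,0,0,0,0,0.14,0,0,0,0,0,0,0.14,0,0,0,0,0,0,0.14,0,0,0,0]

```text
t: 9.1
tcp_pos: [582.6, -5.6, 188.0]
ee_rot: [3.139, -0.002, 0.826]
force: [10.4, -1.5, -6.3]
opening: 0.148
```

Emit:
carry_out:
  plan: [0,0,0.14,0,0,0,0,0,0,0.14,0,0,0,0,0,0,0.14,0,0,0,0,0,0,0.14,0,0,0,0,0,0,0.14,0,0,0,0]

```text
t: 9.6
tcp_pos: [582.9, -6.3, 188.0]
ee_rot: [3.139, -0.004, 0.126]
force: [11.7, -5.1, -10.0]
opening: 0.144
```

```bash
python3 - <<'E'
from h import *
s=observe();print(s["tcp_pos"],s["ee_rot"],s["opening"]*87,s["force"],s["torque"],s["q"])
E
```

```text
[582.91952828  -6.33108775 187.9784057 ] [ 3.13944435 -0.00445938  0.12581674] 12.534540322255264 [11.70079421 -5.10280816 -9.95674197] [-1.11944376 -2.64778421  0.10822675] [-0.93089749  0.46490124  1.12123183  1.69932002 -0.43810525  1.25297567
 -1.15685682]
```

Emit:
carry_out:
  plan: [0,0,0.08,0,0,0,0,0,0,0,0,0,0,0,0,0,0,0,0,0,32,0,0,0,0,0,0,32,0,0,0,0,0,0,32]

```text
t: 10.1
tcp_pos: [580.8, -5.1, 187.5]
ee_rot: [-3.14, 0.001, 0.052]
force: [0.6, -0.1, 0.3]
opening: 0.322
```

Emit:
carry_out:
  plan: [0,0,0,0,0,-35,32,0,0,0,0,0,-30,40,0,0,0,0,0,0,50]

```text
t: 10.4
tcp_pos: [582.5, -5.9, 256.1]
ee_rot: [-3.14, -0.004, 0.052]
force: [-0.3, 0.3, -0.5]
opening: 0.469
```

```bash
python3 - <<'E'
from h import *
s=observe();print(s["tcp_pos"],s["ee_rot"],s["opening"]*87,s["force"])
plan((573.2,-134.3,250),0)
print("down");plan((573.2,-134.3,174),0,start=((573.2,-134.3,250),0))
E
```

```text
[582.4684877   -5.86640496 256.12643636] [-3.14033186 -0.00448695  0.05177298] 40.804396365940825 [-0.26158603  0.34566533 -0.49116143]
[0, 0, 0.017, -5.3, 42.6, 2.0, 87], [0, 0, 0.017, -4.6, 42.7, 2.0, 87], [0, 0, 0.017, -3.8, 42.8, 2.0, 87], 
down
[0, 0, -0.0, 0.0, 0.0, 38.0, 87], [0, 0, -0.0, 0.0, 0.0, 38.0, 87],
```

Emit:
carry_out:
  plan: [0,0,0.017,-5.3,42.6,2,50,0,0,0.017,-4.6,42.7,2,50,0,0,0.017,-3.8,42.8,2,50,0,0,0,0,0,38,50,0,0,0,0,0,36,50]

```text
t: 10.9
tcp_pos: [571.5, -135.6, 171.6]
ee_rot: [-3.14, -0.001, -0.002]
force: [0.5, 0.9, -0.1]
opening: 0.575
```

Emit:
carry_out:
  plan: [0,0,0,0,0,0,50,0,0,0,0,0,0,0,0,0,0,0,0,0,0,0,0,0,0,0,0,0,0,0,0,0,0,0,0]

```text
t: 11.4
tcp_pos: [572.3, -133.8, 173.6]
ee_rot: [-3.141, -0.001, 0.001]
force: [0.7, -0.2, 0.3]
opening: 0.295
```

Emit:
carry_out:
  plan: [0,0,0,0,0,0,0,0,0,0,0,0,0,0,0,0,0,0,0,0,0]

```text
t: 11.7
tcp_pos: [572.0, -134.7, 173.1]
ee_rot: [3.141, -0.001, 0.0]
force: [0.1, -3.5, 4.5]
opening: 0.175
```

```bash
python3 - <<'E'
from h import *
s=observe();print(s["tcp_pos"],s["ee_rot"],s["opening"]*87,s["force"])
E
```

```text
[ 571.98624328 -134.66638513  173.06830866] [ 3.14132838e+00 -6.16935487e-04  2.78118460e-04] 15.208726944086859 [ 0.1139762  -3.45787977  4.46673853]
```

Emit:
carry_out:
  plan: [0,0,0,-15,0,0,0,0,0,0,-25,0,0,0,0,0,0,-25,0,0,0]

```text
t: 12.0
tcp_pos: [506.8, -134.5, 172.8]
ee_rot: [3.141, -0.001, 0.001]
force: [2.3, -0.2, 21.6]
opening: 0.179
```

Emit:
carry_out:
  plan: [0,0,0,-25,0,0,0,0,0,0,-25,0,0,0,0,0,0,-20,0,0,0,0,0,0,-8,0,0,0,0,0,0,0,0,0,0]

```text
t: 12.5
tcp_pos: [432.2, -134.3, 173.0]
ee_rot: [-3.137, 0.003, -0.0]
force: [-1.2, -8.2, -5.0]
opening: 0.183
```

```bash
python3 - <<'E'
from h import *
s=observe();print(s["tcp_pos"],s["ee_rot"],s["opening"]*87,s["force"],s["q"])
E
```

```text
[ 432.18060541 -134.32813797  172.99853568] [-3.13733057e+00  2.53809609e-03 -1.03825033e-04] 15.95761800384552 [-1.22943768 -8.18432492 -5.01251136] [-1.07012747 -0.12929291  1.24117509  2.03059308  0.12936741  1.1593833
 -1.45480085]
```

Emit:
carry_out:
  plan: [0,0,0,-3,0,0,0,0,0,0,0,0,0,50,0,0,0,0,0,0,50,0,0,0,0,0,0,50,0,0,0,0,0,-40,60]

```text
t: 13.0
tcp_pos: [428.1, -132.9, 210.6]
ee_rot: [3.141, 0.01, 0.001]
force: [0.5, 0.9, 0.3]
opening: 0.457
```

Emit:
carry_out:
  plan: [0,0,0,0,0,-45,87,0,0,0,0,-45,0,87,0,0,0,0,-45,0,87,0,0,0,0,-45,0,87]

```text
t: 13.4
tcp_pos: [430.4, 3.0, 258.7]
ee_rot: [-3.139, 0.002, -0.0]
force: [1.3, -0.4, 0.2]
opening: 0.827
```

```bash
python3 - <<'E'
from h import *
np.set_printoptions(precision=3,suppress=True)
t=snap("top","pics/top2.png");s_=snap("scene","pics/scene2.png")
s=observe();print(s["tcp_pos"],s["ee_rot"],s["opening"]*87,s["force"],s["q"])
a=cv2.resize(t[150:330,160:420],None,fx=2,fy=2,interpolation=cv2.INTER_CUBIC)[:,:,::-1]
b=cv2.resize(s_[140:340,150:290],None,fx=1.8,fy=1.8,interpolation=cv2.INTER_CUBIC)[:,:,::-1]
cv2.imwrite("pics/c4.png",np.hstack([a,b]))
E
```

```text
[430.062   6.931 258.13 ] [-3.141  0.004  0.009] 79.69421840405133 [ 0.133 -0.557 -0.786] [-1.047 -0.242  0.817  1.95   0.178  1.365 -1.844]
```

View pics/c4.png

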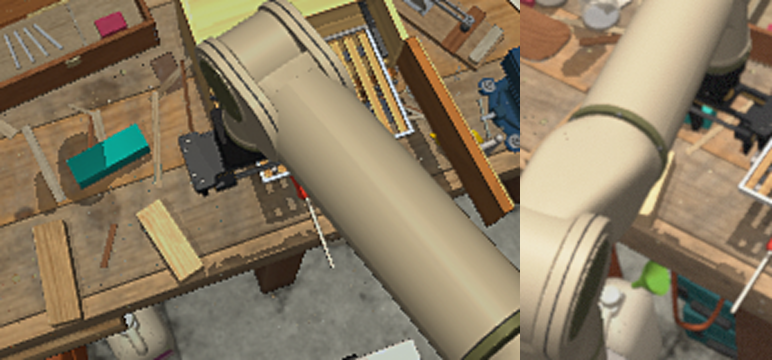

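```bash
python3 - <<'E'
from h import *
plan((412.6,151,130),0.25)
E
```

```text
[0, 0, -0.048, -3.2, -28.8, 25.6, 87], [0, 0, -0.048, -1.9, -29.0, 25.6, 87], [0, 0, -0.048, -0.5, -29.0, 25.6, 87], [0, 0, -0.048, 1.0, -29.0, 25.6, 87], [0, 0, -0.048, 2.4, -28.9, 25.6, 87],
```

Emit:
carry_out:
  plan: [0,0,-0.048,-3.2,-28.8,25.6,87,0,0,-0.048,-1.9,-29,25.6,87,0,0,-0.048,-0.5,-29,25.6,87,0,0,-0.048,1,-29,25.6,87,0,0,-0.048,2.4,-28.9,25.6,87]

```text
t: 14.0
tcp_pos: [413.9, 146.5, 129.6]
ee_rot: [-3.139, 0.002, 0.242]
force: [0.4, 1.3, 0.0]
opening: 0.998
```

Emit:
carry_out:
  plan: [0,0,0,0,0,0,87,0,0,0,0,0,0,87]

```text
t: 14.2
tcp_pos: [413.9, 145.2, 130.3]
ee_rot: [-3.141, 0.004, 0.241]
force: [0.2, -0.5, 0.8]
opening: 0.997
```

```bash
python3 - <<'E'
from h import *
np.set_printoptions(precision=3,suppress=True)
s=observe();print(s["tcp_pos"],s["ee_rot"],s["opening"]*87,s["q"])
c=cal("wrist");im=snap("wrist","pics/w4.png")
for p in[(480,147,40),(470,187,40),(354.5,115,40),(345.7,155,40)]:print(proj("wrist",p,c))
plan((412.6,151,32),0.25)
E
```

```text
[413.898 145.236 130.256] [-3.141  0.004  0.241] 86.75055540591197 [-1.209 -0.002  0.782  2.1    0.001  1.047 -1.758]
[303.853 132.578]
[242.778 132.946]
[302.955 305.885]
[249.759 304.778]
[0, 0, -0.004, -0.1, -2.1, 33.0, 87], [0, 0, -0.004, -0.1, -2.1, 33.0, 87], [0, 0, -0.004, -0.1, -2.1, 33.0, 87],
```

View pics/w4.png

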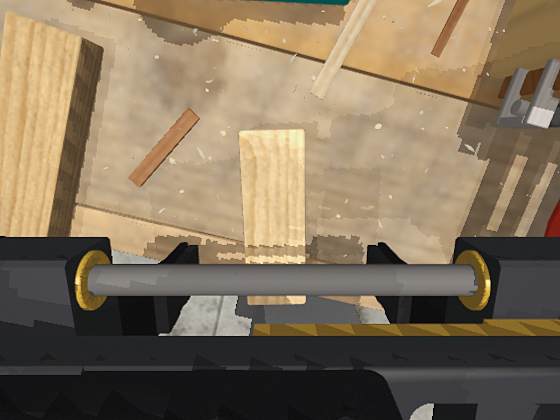

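Emit:
carry_out:
  plan: [0,0,0,0,-2,33,87,0,0,0,0,-2,33,87,0,0,0,0,-1,32,87,0,0,0,0,0,0,87,0,0,0,0,0,0,30]
  grip_force: 30

```text
t: 14.75
tcp_pos: [413.3, 149.8, 33.8]
ee_rot: [-3.14, 0.002, 0.238]
force: [-0.2, 0.1, 0.4]
opening: 0.965
```

Emit:
carry_out:
  plan: [0,0,0,0,0,0,30,0,0,0,0,0,0,30,0,0,0,0,0,0,30,0,0,0,0,0,0,30,0,0,0,0,0,0,30]

```text
t: 15.25
tcp_pos: [412.6, 150.7, 33.0]
ee_rot: [-3.139, 0.002, 0.24]
force: [0.8, -0.2, 0.4]
opening: 0.539
```

```bash
python3 - <<'E'
from h import *
np.set_printoptions(precision=3,suppress=True)
s=observe();print(s["tcp_pos"],s["ee_rot"],s["opening"]*87,s["force"])
E
```

```text
[412.649 150.702  32.999] [-3.139  0.002  0.24 ] 46.90256211090172 [ 0.839 -0.162  0.387]
```

Emit:
carry_out:
  plan: [0,0,0,0,0,0,30,0,0,0,0,0,0,30,0,0,0,0,0,-30,30,0,0,0,0,0,-45,30,0,0,0,0,0,-45,30]

```text
t: 15.75
tcp_pos: [412.4, 149.4, 153.6]
ee_rot: [-3.141, 0.004, 0.239]
force: [0.6, 2.1, -0.3]
opening: 0.516
```

Emit:
carry_out:
  plan: [0,0,0,0,0,-45,30,0,0,0,0,0,-45,30,0,0,0,0,0,0,30]

```text
t: 16.05
tcp_pos: [415.4, 151.2, 247.7]
ee_rot: [-3.135, -0.005, 0.24]
force: [0.1, 1.1, -2.0]
opening: 0.516
```

```bash
python3 - <<'E'
from h import *
np.set_printoptions(precision=3,suppress=True)
s=observe();print(s["tcp_pos"],s["ee_rot"],s["opening"]*87,s["force"],s["q"])
print(onz("top",(365,216.5),121),onz("top",(292.5,239),121))
snap("top","pics/top3.png");im=snap("scene","pics/scene3.png")
t=cv2.imread("pics/top3.png")
cv2.imwrite("pics/c5.png",np.hstack([cv2.resize(t[130:270,260:400],None,fx=2.8,fy=2.8,interpolation=2),cv2.resize(im[170:310,270:410,::-1],None,fx=2.8,fy=2.8,interpolation=2)]))
E
```

```text
[415.384 151.201 247.726] [-3.135 -0.005  0.24 ] 44.921246224509545 [ 0.057  1.14  -2.011] [-1.278 -0.175  0.762  1.946  0.119  1.318 -1.884]
[ 427.324 -252.866  121.   ] [434.642 -17.15  121.   ]
```

View pics/c5.png

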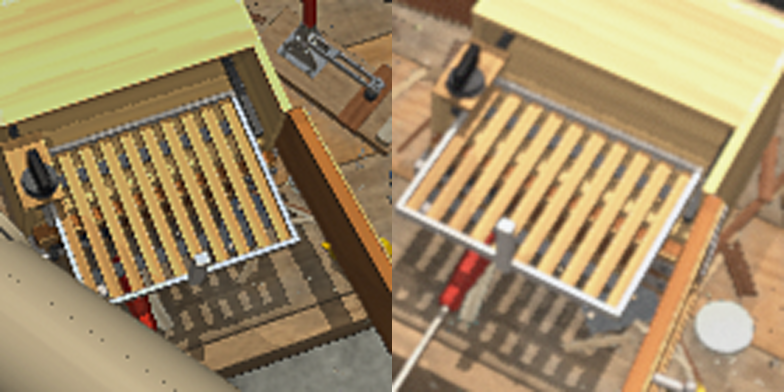

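```bash
python3 - <<'E'
from h import *
np.set_printoptions(precision=1,suppress=True)
for u,v in[(397,205),(617,313),(700,172),(505,85)]:print(onz("scene",((u-392)/2.8+269.7,v/2.8+169.7),121))
for u,v in[(108,302),(298,240),(238,97)]:print(onz("top",(u/2.8+259.7,v/2.8+129.7),121))
print("pull",onz("scene",((506-392)/2.8+269.7,226/2.8+169.7),185),onz("top",(202/2.8+259.7,258/2.8+129.7),185))
E
```

```text
[433.5 -10.7 121. ]
[ 432.5 -254.5  121. ]
[ 620.4 -256.1  121. ]
[620. -32. 121.]
[433.  -35.2 121. ]
[ 429.4 -257.6  121. ]
[ 612.6 -261.7  121. ]
pull [ 429.1 -134.2  185. ] [ 429.1 -135.5  185. ]
```

```bash
python3 - <<'E'
from h import *
plan((518,-96,250),0,n=10,op=30)
E
```

```text
[0, 0, 0.024, 4.3, 26.4, -0.7, 30], [0, 0, 0.024, 4.9, 26.3, -0.7, 30], [0, 0, 0.024, 5.6, 26.2, -0.7, 30], [0, 0, 0.024, 6.2, 26.0, -0.7, 30], [0, 0, 0.024, 6.8, 25.9, -0.7, 30],
[0, 0, 0.024, 7.4, 25.7, -0.7, 30], [0, 0, 0.024, 8.1, 25.5, -0.7, 30], [0, 0, 0.024, 8.7, 25.3, -0.7, 30], [0, 0, 0.024, 9.3, 25.1, -0.7, 30], [0, 0, 0.024, 9.9, 24.9, -0.7, 30],
```

Emit:
carry_out:
  plan: [0,0,0.024,4.3,26.4,0,30,0,0,0.024,4.9,26.3,0,30,0,0,0.024,5.6,26.2,0,30,0,0,0.024,6.2,26,0,30,0,0,0.024,6.8,25.9,0,30]

```text
t: 16.65
tcp_pos: [464.8, 25.7, 240.7]
ee_rot: [-3.141, 0.005, 0.119]
force: [0.4, 0.6, -1.5]
opening: 0.515
```

Emit:
carry_out:
  plan: [0,0,0.024,7.4,25.7,0,30,0,0,0.024,8.1,25.5,0,30,0,0,0.024,8.7,25.3,0,30,0,0,0.024,9.3,25.1,0,30,0,0,0.024,9.9,24.9,0,30]

```text
t: 17.15
tcp_pos: [517.5, -96.9, 240.4]
ee_rot: [-3.141, 0.005, -0.001]
force: [-0.3, 0.9, -1.0]
opening: 0.514
```

Emit:
carry_out:
  plan: [0,0,0,0,0,0,30,0,0,0,0,0,0,30]

```text
t: 17.35
tcp_pos: [516.9, -96.9, 240.5]
ee_rot: [3.141, 0.006, -0.002]
force: [0.6, 0.3, -1.7]
opening: 0.516
```

```bash
python3 - <<'E'
from h import *
np.set_printoptions(precision=3,suppress=True)
s=observe();print(s["tcp_pos"],s["ee_rot"],s["opening"]*87,s["force"],s["q"])
plan((518,-96,150),0,n=4,op=30)
snap("wrist","pics/w5.png")
E
```

```text
[516.95  -96.859 240.471] [ 3.141  0.006 -0.002] 44.867641586705574 [ 0.601  0.306 -1.671] [-0.938  0.207  1.183  1.768 -0.197  1.305 -1.283]
[0, 0, -0.001, 0.3, -0.2, 22.6, 30], [0, 0, -0.001, 0.3, -0.2, 22.6, 30], [0, 0, -0.001, 0.3, -0.2, 22.6, 30], [0, 0, -0.001, 0.3, -0.2, 22.6, 30],
```

View pics/w5.png

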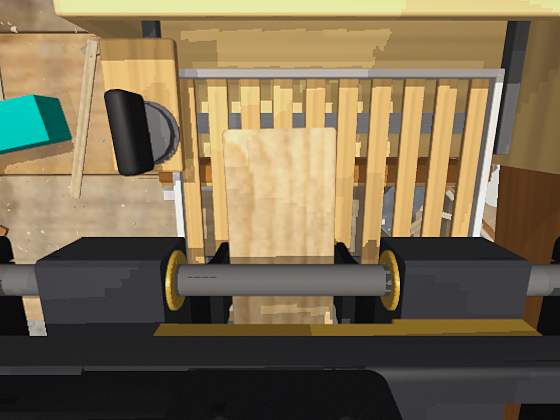

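Emit:
carry_out:
  plan: [0,0,0,0,0,35,30,0,0,0,0,0,30,30,0,0,0,0,0,20,30,0,0,0,0,0,5,30,0,0,0,0,0,0,30]

```text
t: 17.9
tcp_pos: [517.2, -95.1, 151.8]
ee_rot: [-3.14, 0.004, 0.001]
force: [0.2, -0.8, -1.0]
opening: 0.514
```

Emit:
carry_out:
  plan: [0,0,0,0,0,0,30]

```text
t: 18.0
tcp_pos: [518.1, -95.6, 153.0]
ee_rot: [-3.14, 0.002, 0.001]
force: [-0.2, 0.2, -1.1]
opening: 0.518
```

Emit:
carry_out:
  plan: [0,0,0,0,0,4,30,0,0,0,0,0,1,30,0,0,0,0,0,1,30,0,0,0,0,0,0,30]

```text
t: 18.4
tcp_pos: [517.7, -95.9, 146.1]
ee_rot: [-3.14, 0.003, 0.0]
force: [-1.1, -0.5, -0.8]
opening: 0.52
```

```bash
python3 - <<'E'
from h import *
np.set_printoptions(precision=3,suppress=True)
s=observe();print(s["tcp_pos"],s["ee_rot"],s["opening"]*87,s["force"])
E
```

```text
[517.654 -95.88  146.099] [-3.14   0.003  0.   ] 45.243890040036284 [-1.052 -0.501 -0.838]
```

Emit:
carry_out:
  plan: [0,0,0,0,0,1,30,0,0,0,0,0,0,62,0,0,0,0,0,0,62,0,0,0,0,0,0,62,0,0,0,0,0,-5,62]

```text
t: 18.9
tcp_pos: [517.2, -95.9, 149.7]
ee_rot: [-3.14, 0.004, 0.0]
force: [-0.6, 0.1, -0.1]
opening: 0.701
```

Emit:
carry_out:
  plan: [0,0,0,0,0,-30,62,0,0,0,0,0,-40,62,0,0,0,0,0,-40,62,0,0,0,0,0,0,62]

```text
t: 19.3
tcp_pos: [519.9, -97.0, 264.8]
ee_rot: [-3.139, -0.004, -0.001]
force: [0.8, -0.4, -0.7]
opening: 0.711
```

```bash
python3 - <<'E'
from h import *
np.set_printoptions(precision=3,suppress=True)
s=observe();print(s["tcp_pos"],s["ee_rot"],s["opening"]*87,s["force"],s["q"])
snap("wrist","pics/w6.png")
plan((424.6,332.4,200),-0.063+np.pi,n=22)
E
```

```text
[519.939 -97.05  264.773] [-3.139 -0.004 -0.001] 61.87032340343033 [ 0.764 -0.445 -0.69 ] [-0.964  0.181  1.204  1.732 -0.177  1.344 -1.297]
[0, 0, -0.14, -4.3, -19.5, 2.8, 87], [0, 0, -0.14, -1.5, -19.9, 2.8, 87], [0, 0, -0.14, 1.3, -19.9, 2.8, 87], [0, 0, -0.14, 4.0, -19.5, 2.8, 87], [0, 0, -0.14, 6.7, -18.8, 2.8, 87],
[0, 0, -0.14, 9.3, -17.7, 2.8, 87], [0, 0, -0.14, 11.6, -16.2, 2.8, 87], [0, 0, -0.14, 13.8, -14.4, 2.8, 87], [0, 0, -0.14, 15.7, -12.4, 2.8, 87], [0, 0, -0.14, 17.2, -10.1, 2.8, 87],
[0, 0, -0.14, 18.5, -7.6, 2.8, 87], [0, 0, -0.14, 19.3, -4.9, 2.8, 87], [0, 0, -0.14, 19.8, -2.2, 2.8, 87], [0, 0, -0.14, 19.9, 0.6, 2.8, 87], [0, 0, -0.14, 19.7, 3.4, 2.8, 87],
[0, 0, -0.14, 19.0, 6.1, 2.8, 87], [0, 0, -0.14, 18.0, 8.7, 2.8, 87], [0, 0, -0.14, 16.6, 11.1, 2.8, 87], [0, 0, -0.14, 14.9, 13.3, 2.8, 87], [0, 0, -0.14, 12.9, 15.3, 2.8, 87],
[0, 0, -0.14, 10.6, 16.9, 2.8, 87], [0, 0, -0.14, 8.1, 18.2, 2.8, 87],
```

View pics/w6.png

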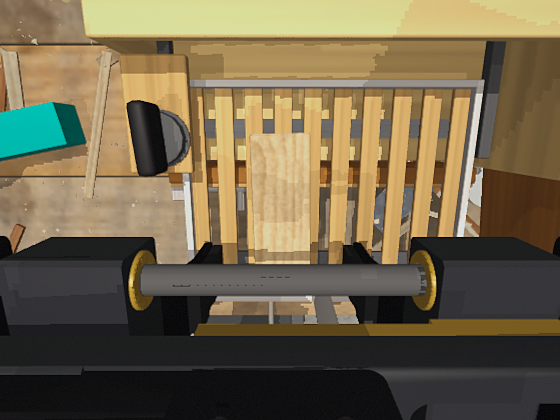

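Emit:
carry_out:
  plan: [0,0,-0.14,-4.3,-19.5,0,87,0,0,-0.14,-1.5,-19.9,0,87,0,0,-0.14,1.3,-19.9,0,87,0,0,-0.14,4,-19.5,0,87,0,0,-0.14,6.7,-18.8,0,87]

```text
t: 19.85
tcp_pos: [495.7, 2.1, 259.5]
ee_rot: [-3.138, 0.002, 0.706]
force: [0.7, -0.8, -0.3]
opening: 0.985
```

Emit:
carry_out:
  plan: [0,0,-0.14,9.3,-17.7,0,87,0,0,-0.14,11.6,-16.2,0,87,0,0,-0.14,13.8,-14.4,0,87,0,0,-0.14,15.7,-12.4,0,87,0,0,-0.14,17.2,-10.1,0,87]

```text
t: 20.35
tcp_pos: [474.2, 99.4, 259.7]
ee_rot: [-3.137, -0.0, 1.406]
force: [0.7, 0.7, -0.3]
opening: 0.998
```

Emit:
carry_out:
  plan: [0,0,-0.14,18.5,-7.6,0,87,0,0,-0.14,19.3,-4.9,2.8,87,0,0,-0.14,19.8,-2.2,5,87,0,0,-0.14,19.9,0.6,5,87,0,0,-0.14,19.7,3.4,5,87]

```text
t: 20.85
tcp_pos: [452.5, 196.7, 241.8]
ee_rot: [-3.139, -0.003, 2.106]
force: [0.5, -0.3, -0.3]
opening: 0.999
```

Emit:
carry_out:
  plan: [0,0,-0.14,19,6.1,5,87,0,0,-0.14,18,8.7,5,87,0,0,-0.14,16.6,11.1,5,87,0,0,-0.14,14.9,13.3,5,87,0,0,-0.14,12.9,15.3,5,87]

```text
t: 21.35
tcp_pos: [430.6, 294.1, 216.9]
ee_rot: [-3.141, -0.004, 2.806]
force: [-0.2, 1.0, 0.2]
opening: 0.999
```

Emit:
carry_out:
  plan: [0,0,-0.14,10.6,16.9,5,87,0,0,-0.14,8.1,18.2,5,87,0,0,0,0,0,30,87,0,0,0,0,0,30,87,0,0,0,0,0,0,87]

```text
t: 21.85
tcp_pos: [420.4, 330.9, 144.1]
ee_rot: [-3.137, -0.007, 3.08]
force: [-1.4, -0.5, -0.3]
opening: 1.002
```

```bash
python3 - <<'E'
from h import *
np.set_printoptions(precision=3,suppress=True)
c=cal("wrist");im=snap("wrist","pics/w7.png")
s=observe();print(s["tcp_pos"],s["ee_rot"],s["opening"]*87,s["force"],s["q"])
for p in[(505,303,30),(504.3,351.5,30),(346.7,361.3,30),(342.9,313.8,30)]:
    q=proj("wrist",p,c);print(q);cv2.circle(im,tuple(int(v) for v in q),4,(255,0,0),-1)
cv2.imwrite("pics/w7a.png",im[:,:,::-1])
plan((424.6,332.4,22),-0.063+np.pi)
E
```

```text
[421.536 331.492 146.498] [-3.139 -0.005  3.08 ] 87.09846635428582 [ 0.409 -0.554 -0.626] [-1.374  0.258  0.718  1.846 -0.19   1.112  0.923]
[256.362 317.261]
[313.038 313.422]
[317.462 120.859]
[253.123 119.749]
[0, 0, 0.0, -1.0, 0.4, 41.5, 87], [0, 0, 0.0, -1.0, 0.4, 41.5, 87], [0, 0, 0.0, -1.0, 0.4, 41.5, 87],
```

View pics/w7a.png

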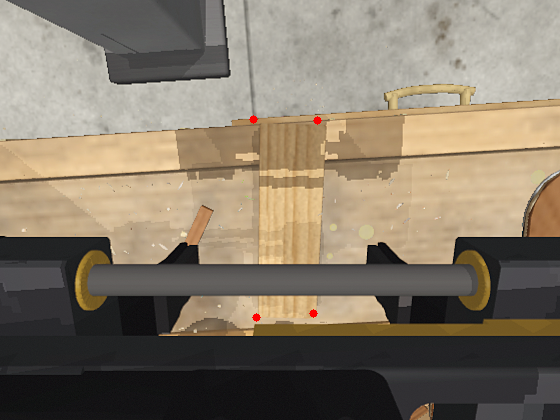

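Emit:
carry_out:
  plan: [0,0,0,-1,0.4,40,87,0,0,0,-1,0.4,40,87,0,0,0,-1,0.4,35,87,0,0,0,0,0,0,87,0,0,0,0,0,0,87]

```text
t: 22.4
tcp_pos: [426.1, 334.1, 34.8]
ee_rot: [3.14, -0.002, 3.08]
force: [-0.3, 0.1, -0.4]
opening: 1.0
```

```bash
python3 - <<'E'
from h import *
s=observe();print(s["tcp_pos"],s["ee_rot"],s["opening"]*87,s["force"])
E
```

```text
[426.0788289  334.1342886   34.77127121] [ 3.13997032e+00 -2.27843540e-03  3.07965056e+00] 86.97404486288714 [-0.26048492  0.12891152 -0.38462076]
```

Emit:
carry_out:
  plan: [0,0,0,0,0,5,87,0,0,0,0,0,0,35,0,0,0,0,0,0,35,0,0,0,0,0,0,35,0,0,0,0,0,0,35]

```text
t: 22.9
tcp_pos: [425.4, 334.2, 28.6]
ee_rot: [3.14, -0.003, 3.08]
force: [0.5, -0.1, -0.2]
opening: 0.72
```

Emit:
carry_out:
  plan: [0,0,0,0,0,0,35,0,0,0,0,0,0,35,0,0,0,0,0,0,35,0,0,0,0,0,0,35,0,0,0,0,0,0,35]

```text
t: 23.4
tcp_pos: [425.3, 334.1, 28.3]
ee_rot: [3.14, -0.003, 3.08]
force: [-1.0, 0.0, 4.3]
opening: 0.577
```

```bash
python3 - <<'E'
from h import *
s=observe();print(s["tcp_pos"],s["ee_rot"],s["opening"]*87,s["force"])
E
```

```text
[425.31627985 334.11419912  28.29215238] [ 3.13993312e+00 -2.85056285e-03  3.08026071e+00] 50.19776099404584 [-1.03598266  0.03167202  4.31737841]
```

Emit:
carry_out:
  plan: [0,0,0,0,0,0,35,0,0,0,0,0,-30,35,0,0,0,0,0,-45,35,0,0,0,0,0,-45,35,0,0,0,0,0,-45,35]

```text
t: 23.9
tcp_pos: [425.6, 332.9, 194.4]
ee_rot: [3.141, -0.003, 3.079]
force: [0.4, 2.2, -1.9]
opening: 0.574
```

Emit:
carry_out:
  plan: [0,0,0,0,0,-45,35,0,0,0,0,0,-15,35,0,0,0,0,0,0,35]

```text
t: 24.2
tcp_pos: [426.8, 334.0, 255.2]
ee_rot: [3.137, -0.001, 3.08]
force: [0.1, 0.3, -1.6]
opening: 0.574
```

```bash
python3 - <<'E'
from h import *
np.set_printoptions(precision=3,suppress=True)
s=observe();print(s["tcp_pos"],s["ee_rot"],s["opening"]*87,s["force"],s["q"])
plan((521,-177,250),np.pi,n=16,op=35)
E
```

```text
[426.817 333.989 255.223] [ 3.137 -0.001  3.08 ] 49.90233924917157 [ 0.092  0.311 -1.58 ] [-1.421  0.156  0.757  1.703 -0.115  1.324  0.867]
[0, 0, -0.004, -7.8, -31.5, 0.3, 35], [0, 0, -0.004, -7.7, -31.5, 0.3, 35], [0, 0, -0.004, -7.6, -31.6, 0.3, 35], [0, 0, -0.004, -7.5, -31.6, 0.3, 35], [0, 0, -0.004, -7.4, -31.6, 0.3, 35],
[0, 0, -0.004, -7.2, -31.7, 0.3, 35], [0, 0, -0.004, -7.1, -31.7, 0.3, 35], [0, 0, -0.004, -7.0, -31.7, 0.3, 35], [0, 0, -0.004, -6.9, -31.7, 0.3, 35], [0, 0, -0.004, -6.7, -31.8, 0.3, 35],
[0, 0, -0.004, -6.6, -31.8, 0.3, 35], [0, 0, -0.004, -6.5, -31.8, 0.3, 35], [0, 0, -0.004, -6.4, -31.8, 0.3, 35], [0, 0, -0.004, -6.3, -31.9, 0.3, 35], [0, 0, -0.004, -6.1, -31.9, 0.3, 35],
[0, 0, -0.004, -6.0, -31.9, 0.3, 35],
```

Emit:
carry_out:
  plan: [0,0,-0.004,-7.8,-31.5,0,35,0,0,-0.004,-7.7,-31.5,0,35,0,0,-0.004,-7.6,-31.6,0,35,0,0,-0.004,-7.5,-31.6,0,35,0,0,-0.004,-7.4,-31.6,0,35]

```text
t: 24.7
tcp_pos: [454.8, 172.3, 251.1]
ee_rot: [-3.141, -0.005, 3.1]
force: [0.2, 0.2, -2.1]
opening: 0.572
```

Emit:
carry_out:
  plan: [0,0,-0.004,-7.2,-31.7,0,35,0,0,-0.004,-7.1,-31.7,0,35,0,0,-0.004,-7,-31.7,0,35,0,0,-0.004,-6.9,-31.7,0,35,0,0,-0.004,-6.7,-31.8,0,35]

```text
t: 25.2
tcp_pos: [484.2, 12.9, 251.0]
ee_rot: [3.141, -0.005, 3.12]
force: [-0.6, -0.4, -1.8]
opening: 0.574
```

```bash
python3 - <<'E'
from h import *
np.set_printoptions(precision=3,suppress=True)
s=observe();print(s["tcp_pos"],s["ee_rot"],s["opening"]*87,s["force"],s["q"])
E
```

```text
[484.225  12.886 250.955] [ 3.141 -0.005  3.12 ] 49.943913141567315 [-0.579 -0.449 -1.795] [-1.158 -0.039  1.038  1.848  0.033  1.318  1.421]
```

Emit:
carry_out:
  plan: [0,0,-0.004,-6.6,-31.8,0,35,0,0,-0.004,-6.5,-31.8,0,35,0,0,-0.004,-6.4,-31.8,0,35,0,0,-0.004,-6.3,-31.9,0,35,0,0,-0.004,-6.1,-31.9,0,35]

```text
t: 25.7
tcp_pos: [514.3, -146.2, 250.5]
ee_rot: [3.14, -0.005, 3.141]
force: [-0.3, 1.6, 0.3]
opening: 0.573
```

Emit:
carry_out:
  plan: [0,0,0,-6,-30,0,35,0,0,0,0,0,0,35,0,0,0,0,0,0,35]

```text
t: 26.0
tcp_pos: [519.8, -176.2, 250.5]
ee_rot: [3.141, -0.005, 3.137]
force: [0.2, -0.2, -1.5]
opening: 0.57
```

```bash
python3 - <<'E'
from h import *
np.set_printoptions(precision=3,suppress=True)
s=observe();print(s["tcp_pos"],s["ee_rot"],s["opening"]*87,s["force"],s["q"])
plan((521,-177,150),np.pi,n=4,op=35)
E
```

```text
[ 519.761 -176.184  250.544] [ 3.141 -0.005  3.137] 49.63115561494942 [ 0.185 -0.172 -1.475] [-0.726  0.291  1.168  1.697 -0.273  1.342  2.057]
[0, 0, -0.001, -0.3, -0.2, 25.1, 35], [0, 0, -0.001, -0.3, -0.2, 25.1, 35], [0, 0, -0.001, -0.3, -0.2, 25.1, 35], [0, 0, -0.001, -0.3, -0.2, 25.1, 35],
```

Emit:
carry_out:
  plan: [0,0,0,-0.5,0,40,35,0,0,0,-0.5,0,35,35,0,0,0,0,0,22,35,0,0,0,0,0,4,35,0,0,0,0,0,0,35]

```text
t: 26.5
tcp_pos: [521.2, -174.2, 150.8]
ee_rot: [3.14, -0.004, 3.141]
force: [0.3, -0.6, -0.7]
opening: 0.569
```

Emit:
carry_out:
  plan: [0,0,0,0,0,0,35,0,0,0,0,0,0,35]

```text
t: 26.7
tcp_pos: [522.2, -175.1, 152.3]
ee_rot: [3.14, -0.001, 3.141]
force: [0.2, 0.8, -1.3]
opening: 0.577
```

Emit:
carry_out:
  plan: [0,0,0,0,0,6,35,0,0,0,0,0,3,35,0,0,0,0,0,1,35,0,0,0,0,0,0,35,0,0,0,0,0,0,35]

```text
t: 27.2
tcp_pos: [521.7, -175.0, 141.3]
ee_rot: [3.14, -0.002, 3.14]
force: [0.4, 1.6, 3.0]
opening: 0.572
```

```bash
python3 - <<'E'
from h import *
np.set_printoptions(precision=3,suppress=True)
s=observe();print(s["tcp_pos"],s["ee_rot"],s["opening"]*87,s["force"],s["q"])
E
```

```text
[ 521.744 -174.965  141.303] [ 3.14  -0.002  3.14 ] 49.733207086305825 [0.386 1.558 3.013] [-0.627  0.415  1.069  1.828 -0.401  1.14   2.149]
```

Emit:
carry_out:
  plan: [0,0,0,0,0,0,64,0,0,0,0,0,0,64,0,0,0,0,0,0,64,0,0,0,0,0,0,64,0,0,0,0,0,-6,64]

```text
t: 27.7
tcp_pos: [521.0, -175.1, 146.7]
ee_rot: [3.14, -0.004, 3.14]
force: [-1.2, -0.1, 0.5]
opening: 0.732
```

Emit:
carry_out:
  plan: [0,0,0,0,0,-30,64,0,0,0,0,0,-40,64,0,0,0,0,0,-40,64,0,0,0,0,0,0,60]

```text
t: 28.1
tcp_pos: [523.5, -176.7, 262.2]
ee_rot: [3.141, 0.004, 3.139]
force: [1.1, -0.1, -0.2]
opening: 0.708
```

```bash
python3 - <<'E'
from h import *
np.set_printoptions(precision=3,suppress=True)
s=observe();print(s["tcp_pos"],s["ee_rot"],s["opening"]*87,s["force"],s["q"])
t=snap("top","pics/top4.png");im=snap("scene","pics/scene4.png")
cv2.imwrite("pics/c6.png",np.hstack([cv2.resize(t[130:270,260:400,::-1],None,fx=2.8,fy=2.8,interpolation=2),cv2.resize(im[170:310,270:410,::-1],None,fx=2.8,fy=2.8,interpolation=2)]))
plan((430,-134.5,250),0.0)
E
```

```text
[ 523.523 -176.723  262.166] [3.141 0.004 3.139] 61.626527630812404 [ 1.087 -0.072 -0.201] [-0.732  0.284  1.175  1.678 -0.271  1.356  2.055]
[0, 0, 0.143, 4.2, 1.9, 0.4, 87], [0, 0, 0.143, 4.4, 1.2, 0.4, 87], [0, 0, 0.143, 4.5, 0.6, 0.4, 87], [0, 0, 0.143, 4.6, -0.1, 0.4, 87], [0, 0, 0.143, 4.5, -0.7, 0.4, 87],
[0, 0, 0.143, 4.4, -1.3, 0.4, 87], [0, 0, 0.143, 4.1, -2.0, 0.4, 87], [0, 0, 0.143, 3.8, -2.5, 0.4, 87], [0, 0, 0.143, 3.4, -3.0, 0.4, 87], [0, 0, 0.143, 3.0, -3.5, 0.4, 87],
[0, 0, 0.143, 2.4, -3.9, 0.4, 87], [0, 0, 0.143, 1.9, -4.2, 0.4, 87], [0, 0, 0.143, 1.2, -4.4, 0.4, 87], [0, 0, 0.143, 0.6, -4.5, 0.4, 87], [0, 0, 0.143, -0.1, -4.6, 0.4, 87],
[0, 0, 0.143, -0.7, -4.5, 0.4, 87], [0, 0, 0.143, -1.3, -4.4, 0.4, 87], [0, 0, 0.143, -1.9, -4.1, 0.4, 87], [0, 0, 0.143, -2.5, -3.8, 0.4, 87], [0, 0, 0.143, -3.0, -3.4, 0.4, 87],
[0, 0, 0.143, -3.5, -3.0, 0.4, 87], [0, 0, 0.143, -3.9, -2.4, 0.4, 87],
```

View pics/c6.png

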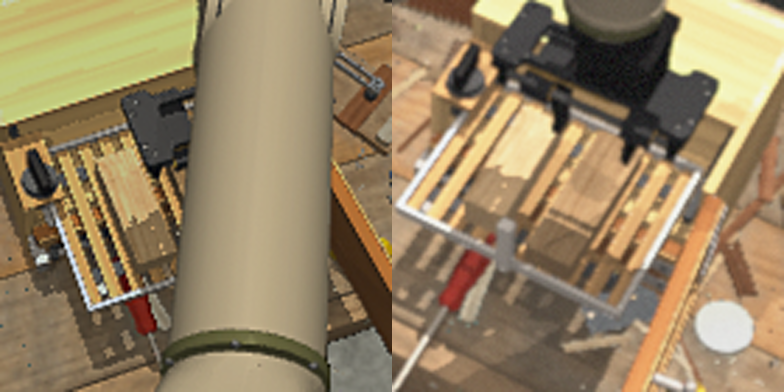

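Emit:
carry_out:
  plan: [0,0,0.143,4.2,1.9,0,60,0,0,0.143,4.4,1.2,0,60,0,0,0.143,4.5,0.6,0,60,0,0,0.143,4.6,-0.1,0,60,0,0,0.143,4.5,-0.7,0,60]

```text
t: 28.7
tcp_pos: [500.1, -165.8, 256.0]
ee_rot: [-3.139, -0.005, 2.419]
force: [0.3, -0.2, 0.4]
opening: 0.689
```

Emit:
carry_out:
  plan: [0,0,0.143,4.4,-1.3,0,60,0,0,0.143,4.1,-2,0,60,0,0,0.143,3.8,-2.5,0,60,0,0,0.143,3.4,-3,0,60,0,0,0.143,3,-3.5,0,60]

```text
t: 29.2
tcp_pos: [479.2, -156.5, 256.2]
ee_rot: [-3.137, -0.002, 1.704]
force: [1.1, -1.1, -0.1]
opening: 0.691
```

Emit:
carry_out:
  plan: [0,0,0.143,2.4,-3.9,0,60,0,0,0.143,1.9,-4.2,0,60,0,0,0.143,1.2,-4.4,0,60,0,0,0.143,0.6,-4.5,0,60,0,0,0.143,-0.1,-4.6,0,60]

```text
t: 29.7
tcp_pos: [458.3, -147.0, 256.5]
ee_rot: [-3.137, 0.001, 0.99]
force: [-0.0, -0.3, 0.1]
opening: 0.692
```

Emit:
carry_out:
  plan: [0,0,0.143,-0.7,-4.5,0,60,0,0,0.143,-1.3,-4.4,0,60,0,0,0.143,-1.9,-4.1,0,60,0,0,0.143,-2.5,-3.8,0,60,0,0,0.143,-3,-3.4,0,60]

```text
t: 30.2
tcp_pos: [437.5, -137.8, 256.5]
ee_rot: [-3.139, 0.004, 0.274]
force: [0.7, 0.2, 0.1]
opening: 0.69
```

Emit:
carry_out:
  plan: [0,0,0.143,-3.5,-3,0,55,0,0,0.143,-3.9,-2.4,0,50,0,0,0,0,0,0,50]

```text
t: 30.5
tcp_pos: [429.1, -134.1, 256.6]
ee_rot: [-3.14, 0.004, -0.008]
force: [0.1, 0.6, -0.2]
opening: 0.59
```

```bash
python3 - <<'E'
from h import *
np.set_printoptions(precision=3,suppress=True)
s=observe();print(s["tcp_pos"],s["ee_rot"],s["opening"]*87,s["force"],s["q"])
plan((430,-134.5,174),0)
E
```

```text
[ 429.106 -134.106  256.557] [-3.14   0.004 -0.008] 51.31060874661091 [ 0.095  0.609 -0.183] [-0.816 -0.196  0.93   1.914  0.159  1.353 -1.51 ]
[0, 0, -0.004, 0.4, 0.2, 41.3, 87], [0, 0, -0.004, 0.4, 0.2, 41.3, 87],
```

Emit:
carry_out:
  plan: [0,0,-0.004,0.4,0.2,41,40,0,0,-0.004,0.4,0.2,40,40,0,0,0,0,0,0,0,0,0,0,0,0,0,0,0,0,0,0,0,0,0]

```text
t: 31.0
tcp_pos: [431.5, -134.7, 178.1]
ee_rot: [-3.14, 0.001, 0.004]
force: [-0.2, -0.2, 0.6]
opening: 0.266
```

Emit:
carry_out:
  plan: [0,0,0,0,0,0,0,0,0,0,0,0,0,0,0,0,0,0,0,0,0,0,0,0,0,0,0,0]

```text
t: 31.4
tcp_pos: [431.6, -134.4, 177.9]
ee_rot: [-3.139, 0.0, 0.003]
force: [-1.6, 1.9, 8.2]
opening: 0.183
```

```bash
python3 - <<'E'
from h import *
np.set_printoptions(precision=3,suppress=True)
s=observe();print(s["tcp_pos"],s["ee_rot"],s["opening"]*87,s["force"],s["q"])
E
```

```text
[ 431.587 -134.429  177.888] [-3.139  0.     0.003] 15.940245607500461 [-1.607  1.888  8.244] [-0.841 -0.079  1.03   2.024  0.071  1.16  -1.408]
```

Emit:
carry_out:
  plan: [0,0,0,5,0,0,0,0,0,0,10,0,0,0,0,0,0,13,0,0,0,0,0,0,14,0,0,0,0,0,0,14,0,0,0]

```text
t: 31.9
tcp_pos: [488.2, -134.5, 177.9]
ee_rot: [-3.14, 0.0, 0.003]
force: [-3.7, 0.7, 17.1]
opening: 0.181
```

Emit:
carry_out:
  plan: [0,0,0,14,0,0,0,0,0,0,14,0,0,0,0,0,0,14,0,0,0,0,0,0,14,0,0,0,0,0,0,12,0,0,0]

```text
t: 32.4
tcp_pos: [556.3, -134.6, 177.9]
ee_rot: [-3.14, 0.0, 0.003]
force: [-2.1, -1.1, 12.6]
opening: 0.181
```

Emit:
carry_out:
  plan: [0,0,0,9,0,0,0,0,0,0,6,0,0,0,0,0,0,3,0,0,0,0,0,0,1,0,0,0,0,0,0,0,0,0,0]

```text
t: 32.9
tcp_pos: [573.0, -134.7, 177.9]
ee_rot: [-3.139, 0.004, 0.002]
force: [-11.7, 0.8, 17.7]
opening: 0.18
```

```bash
python3 - <<'E'
from h import *
np.set_printoptions(precision=3,suppress=True)
s=observe();print(s["tcp_pos"],s["ee_rot"],s["opening"]*87,s["force"],s["q"])
E
```

```text
[ 572.965 -134.736  177.915] [-3.139  0.004  0.002] 15.628167455478742 [-11.677   0.775  17.733] [-0.605  0.434  0.975  1.685 -0.38   1.231 -1.111]
```

Emit:
carry_out:
  plan: [0,0,0,2,0,0,0,0,0,0,0,0,0,0,0,0,0,0,0,0,0]

```text
t: 33.2
tcp_pos: [573.2, -134.7, 177.8]
ee_rot: [-3.138, 0.008, 0.002]
force: [-21.2, 3.4, 23.6]
opening: 0.185
```

```bash
python3 - <<'E'
from h import *
np.set_printoptions(precision=3,suppress=True)
s=observe();print(s["tcp_pos"],s["ee_rot"],s["opening"]*87,s["force"],s["q"])
E
```

```text
[ 573.238 -134.737  177.8  ] [-3.138  0.008  0.002] 16.080748295402177 [-21.201   3.44   23.613] [-0.601  0.438  0.973  1.681 -0.382  1.236 -1.11 ]
```

Emit:
carry_out:
  plan: [0,0,0,-3,0,0,0,0,0,0,0,0,0,40,0,0,0,0,0,0,40,0,0,0,0,0,0,40,0,0,0,0,0,-35,40]

```text
t: 33.7
tcp_pos: [570.8, -133.1, 207.9]
ee_rot: [-3.14, 0.009, 0.003]
force: [0.7, 0.5, -0.2]
opening: 0.427
```

Emit:
carry_out:
  plan: [0,0,0,0,0,-43,40,0,0,0,0,0,0,36,0,0,0,0,0,0,36]

```text
t: 34.0
tcp_pos: [573.2, -134.4, 254.6]
ee_rot: [-3.14, 0.001, 0.003]
force: [-0.9, 0.7, -1.0]
opening: 0.415
```

```bash
python3 - <<'E'
from h import *
np.set_printoptions(precision=3,suppress=True)
c=cal("wrist");im=snap("wrist","pics/w8.png")
s=observe();print(s["tcp_pos"],s["ee_rot"],s["opening"]*87,s["force"],s["q"])
g=im.min(2).astype(int);m=((g>200)&(im.max(2)-g<25)).astype(np.uint8)
n,l,st,ce=cv2.connectedComponentsWithStats(m)
for i in range(1,n):
    if st[i,4]>60: print("white",st[i],ce[i],onz("wrist",ce[i],185,c))
print(proj("wrist",(573.2,-134.3,185),c))
plan((581.5,-5.5,256),0.05)
E
```

```text
[ 572.72  -134.108  253.609] [-3.14   0.003  0.003] 36.693626184273676 [-0.728  0.152 -0.315] [-0.643  0.368  1.02   1.589 -0.319  1.368 -1.155]
white [10  0  7 15 78] [13.705  7.423] [706.64   18.371 185.   ]
white [20 16  5 18 65] [21.462 25.2  ] [697.562  15.689 185.   ]
white [20 35  7 15 93] [22.774 41.839] [688.869  16.572 185.   ]
white [20 54  7 12 67] [22.567 58.761] [679.829  18.395 185.   ]
white [377 161  58  52 494] [415.828 196.073] [ 598.454 -219.745  185.   ]
white [166 205 108   7 509] [218.898 208.181] [590.276 -92.605 185.   ]
white [303 206  40   6 133] [324.429 209.18 ] [ 589.712 -161.223  185.   ]
[282.983 233.42 ]
[0, 0, -0.016, 3.0, -42.9, -0.8, 87], [0, 0, -0.016, 3.7, -42.8, -0.8, 87], [0, 0, -0.016, 4.4, -42.7, -0.8, 87],
```

View pics/w8.png

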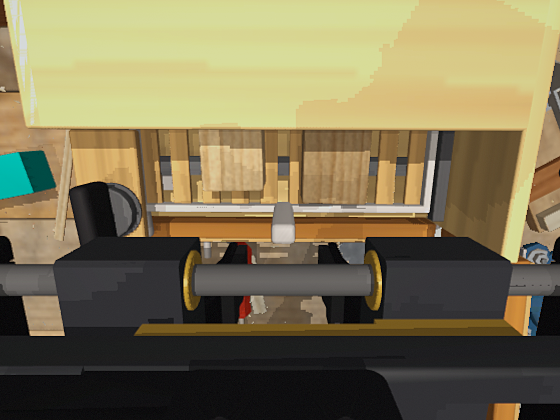

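Emit:
carry_out:
  plan: [0,0,-0.016,3,-42.9,-1,36,0,0,-0.016,3.7,-42.8,-1,36,0,0,-0.016,4.4,-42.7,0,36,0,0,0,0,0,0,36,0,0,0,0,0,0,36]

```text
t: 34.55
tcp_pos: [581.1, -4.4, 254.9]
ee_rot: [-3.14, 0.005, 0.053]
force: [-0.2, -0.3, 0.0]
opening: 0.414
```

```bash
python3 - <<'E'
from h import *
np.set_printoptions(precision=3,suppress=True)
s=observe();print(s["tcp_pos"],s["ee_rot"],s["opening"]*87,s["force"],s["q"])
plan((581.5,-5.5,187.5),0.05)
E
```

```text
[581.069  -4.422 254.886] [-3.14   0.005  0.053] 35.99992605152615 [-0.217 -0.285  0.019] [-0.86   0.335  0.992  1.604 -0.286  1.363 -1.351]
[0, 0, 0.001, 0.2, 0.5, 33.7, 87], [0, 0, 0.001, 0.2, 0.5, 33.7, 87],
```

Emit:
carry_out:
  plan: [0,0,0,0.2,0.5,33,36,0,0,0,0.2,0.5,33,36,0,0,0,0,0,0,0,0,0,0,0,0,0,0,0,0,0,0,0,0,0]

```text
t: 35.05
tcp_pos: [582.2, -7.6, 191.6]
ee_rot: [-3.14, 0.001, 0.049]
force: [0.0, -0.3, -0.9]
opening: 0.225
```

Emit:
carry_out:
  plan: [0,0,0,0,0,0,0,0,0,0,0,0,0,0,0,0,0,0,0,0,0,0,0,0,0,0,0,0]

```text
t: 35.45
tcp_pos: [582.5, -6.7, 191.6]
ee_rot: [-3.139, 0.001, 0.05]
force: [-2.3, 1.2, 6.9]
opening: 0.148
```

```bash
python3 - <<'E'
from h import *
np.set_printoptions(precision=3,suppress=True)
s=observe();print(s["tcp_pos"],s["ee_rot"],s["opening"]*87,s["force"],s["torque"])
E
```

```text
[582.45   -6.671 191.553] [-3.139  0.001  0.05 ] 12.84780245820123 [-2.262  1.176  6.9  ] [0.036 0.524 0.103]
```

Emit:
carry_out:
  plan: [0,0,-0.14,0,0,0,0,0,0,-0.14,0,0,0,0,0,0,-0.14,0,0,0,0,0,0,-0.14,0,0,0,0,0,0,-0.14,0,0,0,0]

```text
t: 35.95
tcp_pos: [582.3, -6.4, 191.5]
ee_rot: [-3.139, -0.001, 0.756]
force: [-2.6, 2.2, 5.5]
opening: 0.147
```

Emit:
carry_out:
  plan: [0,0,-0.14,0,0,0,0,0,0,-0.14,0,0,0,0,0,0,-0.14,0,0,0,0,0,0,-0.14,0,0,0,0,0,0,-0.14,0,0,0,0]

```text
t: 36.45
tcp_pos: [582.0, -6.2, 191.5]
ee_rot: [-3.139, -0.003, 1.456]
force: [-3.8, 3.0, 6.7]
opening: 0.147
```

Emit:
carry_out:
  plan: [0,0,-0.05,0,0,0,0,0,0,0,0,0,0,0]

```text
t: 36.65
tcp_pos: [582.0, -6.2, 191.5]
ee_rot: [-3.14, -0.003, 1.503]
force: [-2.8, 2.4, 7.8]
opening: 0.148
```

```bash
python3 - <<'E'
from h import *
np.set_printoptions(precision=3,suppress=True)
s=observe();print(s["tcp_pos"],s["ee_rot"],s["opening"]*87,s["force"],s["torque"],s["q"])
E
```

```text
[582.009  -6.19  191.507] [-3.14  -0.003  1.503] 12.90129253081411 [-2.774  2.398  7.752] [0.39  0.86  0.095] [-0.626  0.315  0.681  1.68  -0.212  1.223  0.036]
```

Emit:
carry_out:
  plan: [0,0,-0.06,0,0,0,0,0,0,-0.03,0,0,0,0,0,0,0,0,0,0,0]

```text
t: 36.95
tcp_pos: [582.0, -6.3, 191.5]
ee_rot: [-3.14, -0.003, 1.591]
force: [-3.6, 3.3, 8.2]
opening: 0.146
```

```bash
python3 - <<'E'
from h import *
np.set_printoptions(precision=3,suppress=True)
s=observe();print(s["tcp_pos"],s["ee_rot"],s["opening"]*87,s["force"],s["torque"])
E
```

```text
[581.986  -6.321 191.486] [-3.14  -0.003  1.591] 12.691560786837835 [-3.598  3.336  8.178] [ 0.359  0.837 -0.492]
```

Emit:
carry_out:
  plan: [0,0,0.03,0,0,0,0,0,0,0,0,0,0,50,0,0,0,0,0,0,50,0,0,0,0,0,0,50,0,0,0,0,0,-35,50]

```text
t: 37.45
tcp_pos: [579.7, -6.5, 221.8]
ee_rot: [-3.132, -0.0, 1.561]
force: [0.8, 0.7, 0.4]
opening: 0.424
```

Emit:
carry_out:
  plan: [0,0,0,0,0,-32,50,0,0,0,0,0,0,50,0,0,0,0,0,0,50]

```text
t: 37.75
tcp_pos: [582.3, -6.9, 257.6]
ee_rot: [-3.14, -0.002, 1.56]
force: [-0.1, -0.2, 0.0]
opening: 0.565
```

```bash
python3 - <<'E'
from h import *
np.set_printoptions(precision=3,suppress=True)
s=observe();print(s["tcp_pos"],s["ee_rot"],s["opening"]*87,s["force"],s["q"])
plan((366,-353,255),1.64,n=10)
E
```

```text
[582.262  -6.88  257.569] [-3.14  -0.002  1.56 ] 49.14404289570844 [-0.12  -0.196  0.012] [-0.634  0.263  0.688  1.59  -0.172  1.351  0.064]
[0, 0, -0.008, -34.8, -21.3, 0.3, 87], [0, 0, -0.008, -34.7, -21.5, 0.3, 87], [0, 0, -0.008, -34.5, -21.8, 0.3, 87], [0, 0, -0.008, -34.3, -22.1, 0.3, 87], [0, 0, -0.008, -34.1, -22.4, 0.3, 87],
[0, 0, -0.008, -34.0, -22.6, 0.3, 87], [0, 0, -0.008, -33.8, -22.9, 0.3, 87], [0, 0, -0.008, -33.6, -23.2, 0.3, 87], [0, 0, -0.008, -33.4, -23.4, 0.3, 87], [0, 0, -0.008, -33.2, -23.7, 0.3, 87],
```

Emit:
carry_out:
  plan: [0,0,-0.008,-34.8,-21.3,0,60,0,0,-0.008,-34.7,-21.5,0,60,0,0,-0.008,-34.5,-21.8,0,60,0,0,-0.008,-34.3,-22.1,0,60,0,0,-0.008,-34.1,-22.4,0,60]

```text
t: 38.25
tcp_pos: [472.2, -180.8, 256.1]
ee_rot: [-3.137, -0.002, 1.601]
force: [0.9, -0.5, -0.7]
opening: 0.684
```

Emit:
carry_out:
  plan: [0,0,-0.008,-34,-22.6,0,60,0,0,-0.008,-33.8,-22.9,0,60,0,0,-0.008,-33.6,-23.2,0,60,0,0,-0.008,-33.4,-23.4,0,60,0,0,-0.008,-33.2,-23.7,0,60]

```text
t: 38.75
tcp_pos: [364.3, -353.6, 256.4]
ee_rot: [-3.138, -0.003, 1.641]
force: [0.4, 0.4, -0.2]
opening: 0.69
```

Emit:
carry_out:
  plan: [0,0,0,0,0,0,60,0,0,0,0,0,0,60,0,0,0,0,0,0,60]

```text
t: 39.05
tcp_pos: [366.3, -351.7, 256.6]
ee_rot: [-3.138, -0.002, 1.642]
force: [0.3, 0.1, 0.1]
opening: 0.69
```

```bash
python3 - <<'E'
from h import *
np.set_printoptions(precision=3,suppress=True)
c=cal("wrist");im=snap("wrist","pics/w9.png")
s=observe();print(s["tcp_pos"],s["ee_rot"],s["opening"]*87,s["force"],s["q"])
print(proj("wrist",(366,-353,186),c))
# bright grey handle blob near the prediction
q=proj("wrist",(366,-353,186),c).astype(int)
w=im[q[1]-30:q[1]+25,q[0]-45:q[0]+45].astype(int)
m=((w.max(2)-w.min(2)<25)&(w.min(2)>120)).astype(np.uint8)
n,l,st,ce=cv2.connectedComponentsWithStats(m)
for i in range(1,n):
    if st[i,4]>30:
        cc=ce[i]+q-[45,30];print(st[i],cc,onz("wrist",cc,186,c))
plan((366,-353,168),1.64)
E
```

```text
[ 366.469 -351.617  256.724] [-3.138 -0.002  1.642] 59.82000294356372 [ 0.843  0.241 -0.017] [-0.267  0.064  0.996  1.785 -0.055  1.326  0.814]
[283.205 236.602]
[   0    0   27   55 1391] [250.24  232.139] [ 343.923 -351.445  186.   ]
[ 38   0  12  20 231] [281.519 215.13 ] [ 363.866 -338.375  186.   ]
[ 37  21  15  15 182] [281.775 233.989] [ 364.923 -351.253  186.   ]
[75 30 15  9 77] [319.714 240.143] [ 390.512 -353.754  186.   ]
[0, 0, 0.001, -0.7, -0.3, 44.4, 87], [0, 0, 0.001, -0.7, -0.3, 44.4, 87],
```

Emit:
carry_out:
  plan: [0,0,0,0,0,44,60,0,0,0,0,-1,44,60,0,0,0,0,0,0,60,0,0,0,0,0,0,0,0,0,0,0,0,0,0]
  grip_force: 20

```text
t: 39.6
tcp_pos: [365.6, -353.3, 171.3]
ee_rot: [-3.141, -0.0, 1.641]
force: [-0.2, 0.1, 0.1]
opening: 0.584
```

Emit:
carry_out:
  plan: [0,0,0,0,0,0,0,0,0,0,0,0,0,0,0,0,0,0,0,0,0,0,0,0,0,0,0,0,0,0,0,0,0,0,0]

```text
t: 40.1
tcp_pos: [365.1, -352.6, 169.5]
ee_rot: [-3.14, -0.002, 1.64]
force: [15.9, 6.0, -5.0]
opening: 0.138
```

Emit:
carry_out:
  plan: [0,0,0,0,0,0,0,0,0,0,0,0,0,0,0,0,0,0,0,0,0]

```text
t: 40.4
tcp_pos: [365.4, -352.5, 169.4]
ee_rot: [-3.14, -0.002, 1.641]
force: [5.8, 1.3, 0.3]
opening: 0.129
```

```bash
python3 - <<'E'
from h import *
np.set_printoptions(precision=3,suppress=True)
s=observe();print(s["tcp_pos"],s["ee_rot"],s["opening"]*87,s["force"],s["q"])
E
```

```text
[ 365.38  -352.477  169.442] [-3.14  -0.002  1.641] 11.25802822292943 [5.841 1.344 0.287] [-0.214  0.185  0.992  1.903 -0.17   1.145  0.911]
```

```bash
python3 - <<'E'
from h import *
from scipy.optimize import least_squares
np.set_printoptions(precision=3,suppress=True)
P=np.array([(497.5,-88.4),(442.9,-114.1),(367.3,-207.3),(357.1,-324.3),(366,-354.6),(365.4,-352.5)])
r=least_squares(lambda h:np.hypot(*(P-h).T)-202.3,[555,-283]);h=r.x;print(h,r.fun)
a0=np.arctan2(195,-54)
print((np.arctan2(*(P-h).T[::-1])-a0+np.pi)%(2*np.pi)-np.pi)
p=np.array([365.4,-352.5]);rel=p-h;yaw=1.641
for d in(-.12,-.06):
    R=Ro.from_euler("z",d).as_matrix()[:2,:2];w=R@rel-rel;c,s=np.cos(yaw),np.sin(yaw)
    print(d,w[0]*c+w[1]*s,w[0]*s-w[1]*c)
print(h+[-54,195])
E
```

```text
[ 555.075 -282.407] [ 0.07  -0.037 -0.061  0.059  0.089 -0.088]
[0.018 0.318 0.92  1.509 1.665 1.655]
-0.12 23.646207231225926 -5.381567197464122
-0.06 11.742355881877298 -3.045583153453793
[501.075 -87.407]
```

Emit:
carry_out:
  plan: [0,0,0.06,11.7,-3,0,0,0,0,0.12,23.6,-5.4,0,0,0,0,0.12,23.6,-5.4,0,0,0,0,0.12,23.6,-5.4,0,0,0,0,0.12,23.6,-5.4,0,0]

```text
t: 40.9
tcp_pos: [356.3, -245.5, 169.6]
ee_rot: [3.141, -0.001, 1.099]
force: [17.8, -4.2, -19.5]
opening: 0.131
```

Emit:
carry_out:
  plan: [0,0,0.12,23.6,-5.4,0,0,0,0,0.12,23.6,-5.4,0,0,0,0,0.12,23.6,-5.4,0,0,0,0,0.12,23.6,-5.4,0,0,0,0,0.12,23.6,-5.4,0,0]

```text
t: 41.4
tcp_pos: [411.1, -140.7, 169.4]
ee_rot: [-3.14, 0.002, 0.498]
force: [7.0, -7.6, -4.3]
opening: 0.127
```

Emit:
carry_out:
  plan: [0,0,0.12,23.6,-5.4,0,0,0,0,0.12,23.6,-5.4,0,0,0,0,0.06,11.7,-3,0,0,0,0,0.06,11.7,-3,0,0,0,0,0,0,0,0,0]

```text
t: 41.9
tcp_pos: [470.8, -98.9, 169.4]
ee_rot: [-3.141, 0.003, 0.144]
force: [0.4, 2.4, 5.9]
opening: 0.129
```

```bash
cat > d.py <<'E'
from h import *
np.set_printoptions(precision=3,suppress=True)
s=observe();print(s["tcp_pos"],s["ee_rot"],s["opening"]*87,s["force"],s["q"])
p=s["tcp_pos"][:2]-np.array([555.1,-282.4]);print("r",np.hypot(*p),"ang",np.arctan2(p[1],p[0])-np.arctan2(195,-54))
E
python3 d.py
```

```text
[470.796 -98.909 169.359] [-3.141  0.003  0.144] 11.188458907315074 [0.379 2.387 5.861] [-0.514  0.067  0.657  1.955 -0.046  1.136 -1.265]
r 201.9308935417698 ang 0.1605251108045136
```

Emit:
carry_out:
  plan: [0,0,0.06,11.7,-3,0,0,0,0,0.06,11.7,-3,0,0,0,0,0.03,5.8,-1.6,0,0,0,0,0,0,0,0,0,0,0,0,0,0,0,0]

```text
t: 42.4
tcp_pos: [497.9, -88.8, 169.4]
ee_rot: [-3.139, 0.003, -0.004]
force: [-0.0, 5.1, 2.9]
opening: 0.129
```

```bash
python3 d.py
```

```text
[497.879 -88.78  169.392] [-3.139  0.003 -0.004] 11.230114669024848 [-0.049  5.064  2.869] [-0.521  0.137  0.661  1.896 -0.094  1.142 -1.399]
r 201.89868419565863 ang 0.017197175273642618
```

Back at the start angle; push on to find the stop.

Emit:
carry_out:
  plan: [0,0,0.01,3,-1,0,0,0,0,0,2,0,0,0,0,0,0,2,0,0,0,0,0,0,0,0,0,0]

```text
t: 42.8
tcp_pos: [502.6, -87.6, 169.1]
ee_rot: [-3.138, 0.009, -0.015]
force: [-15.3, 7.2, 16.9]
opening: 0.126
```

```bash
python3 d.py
```

```text
[502.56  -87.618 169.129] [-3.138  0.009 -0.015] 10.980801477662741 [-15.323   7.203  16.862] [-0.518  0.155  0.662  1.881 -0.107  1.15  -1.403]
r 201.74372497904943 ang -0.006684803667492911
```

Emit:
carry_out:
  plan: [0,0,0,-1,0,0,50,0,0,0,0,0,0,50,0,0,0,0,0,0,50,0,0,0,0,0,0,50,0,0,0,0,0,-35,50]

```text
t: 43.3
tcp_pos: [502.1, -87.9, 201.3]
ee_rot: [-3.141, 0.01, -0.016]
force: [-0.2, 0.3, 0.8]
opening: 0.497
```

Emit:
carry_out:
  plan: [0,0,0,0,0,-45,60,0,0,0,-20,-40,0,60,0,0,0,-20,-45,0,60,0,0,0,0,-45,0,60,0,0,0,0,-45,0,60]

```text
t: 43.8
tcp_pos: [466.9, 89.0, 250.2]
ee_rot: [-3.139, 0.002, -0.016]
force: [1.6, 0.6, 0.0]
opening: 0.691
```

Emit:
carry_out:
  plan: [0,0,0,0,-45,0,60,0,0,0,0,-45,0,60,0,0,0,0,-45,0,60,0,0,0,0,-45,0,60,0,0,0,0,0,0,60]

```text
t: 44.3
tcp_pos: [468.5, 274.0, 249.1]
ee_rot: [-3.139, 0.004, -0.008]
force: [0.4, -0.5, 0.2]
opening: 0.689
```

```bash
python3 - <<'E'
from h import *
t=snap("top","pics/top5.png");im=snap("scene","pics/scene5.png")
s=observe();print(s["tcp_pos"],s["force"],s["q"])
cv2.imwrite("pics/c7.png",np.hstack([cv2.resize(t[120:270,250:400,::-1],None,fx=2.65,fy=2.65,interpolation=2),cv2.resize(im[160:310,260:410,::-1],None,fx=2.65,fy=2.65,interpolation=2)]))
E
```

```text
[470.15885075 268.02736289 249.44603329] [ 0.11127351 -1.79471939  1.12821694] [-0.90293058  0.14215742  0.33457995  1.69263041 -0.05018465  1.31728142
 -2.14401854]
```

View pics/c7.png

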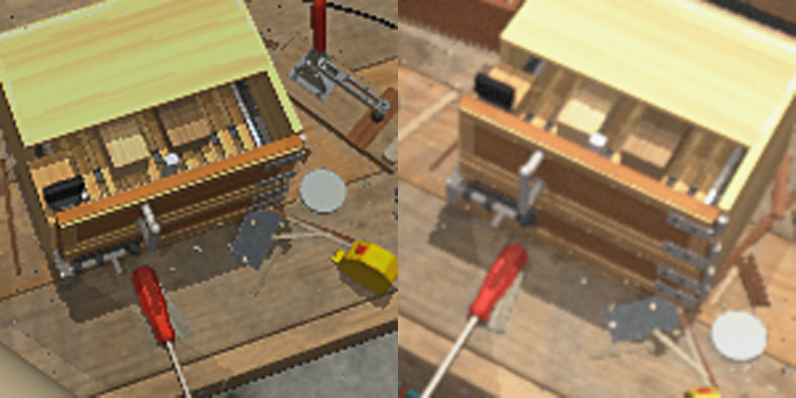

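```bash
python3 -c "
from rig import close_job;print(close_job())"
```

```text
the job is handed in; nothing more can be done
None
```

The job is handed in, at about 44 s of the 210 s allowed. No verdict was given.

**What I did:** I swung the top leaf open to about 1.65 rad, freed the knob and pulled the rack out about 143 mm. I found two blocks on the bench: the light 45 mm wide one and the long 50 mm wide one. I laid both flat, side by side on the rack. I left the turquoise look-alike, sticks and scraps where they lay. I then pushed the rack home, turned the knob back to its stop and closed the top leaf.

**Last checks:**
- **Rack:** it stalled at its stop with about 21 N. Afterwards its pull stood at its starting position in the wrist picture.
- **Knob:** it met its stop at about 0.5 N m, and its bar lies across the travel as at the start.
- **Top leaf:** it was pressed against its stop, at about −0.007 rad by my circle fit.
- **Final pictures:** they show both blocks in the rack. The bottom leaf and bolt look untouched, as do the tape measure and screwdriver. The arm stands clear.

No check failed. One early eyeballed reading of the knob was about 4 mm off the wrist camera's. I used the wrist camera's value, and the grip held.

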